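Lock the lap's bench switch and snap its clip cover on

TASK

The lap's bench switch is open: take the flat-blade driver out of the wooden block, turn the slotted quarter-turn fastener beside the green button clockwise to its stop with it, and stand the driver back in its hole in the block. Then set the grey clip cover over the two buttons and press it down until both spring clips snap over the ledges at its ends, and go on pressing: the program finishes while you still hold the cover pressed firmly home on the switch, with a push of about 10 N, and nothing is let go. Do not disturb the red-capped jar, the oil bottle or the brush.

Things in the scene. Friction and masses are not known exactly. Their poses are not given: they have to be found in the camera images.
- station: lap's bench switch, fixed: dark grey housing 66 x 132 x 26 mm (x, y, z), 162 mm long with lugs. Origin: centre of its underside, on the bench; y along its length, from red to green button. Inside its rim lie a plate (top at z = 36 mm), round buttons 20 mm across at y = +12.5 mm (green) and -12.5 mm (red), tops at z = 53 mm, and the fastener at x = 0, y = +34.5 mm
- station_seat (a point): centre of the housing's flat top, 26 mm above the bench, axes as station; cover's origin is here when the cover is home (lower edge resting on the housing). Round it stands a rim wall 50 mm (x) by 92 mm (y) outside, 3 mm thick, 18 mm high, its top outer edge bevelled 2 mm; the cover goes over it with 1.5 mm play each side
- fastener_slot (a point): bottom of the slot of the steel quarter-turn fastener, on its axis, 38 mm above the bench. Head 14 mm across, top 42 mm above the bench; slot 4 mm wide, 4 mm deep, open at both ends, upper edges bevelled 1 mm. The slot runs along this point's own x axis; the point turns with the fastener
- fastener (a joint): angle of the fastener, rad, grows clockwise seen from above; 0: slot across the switch (along the station's x), stop at 1.6 (slot along its length); starts between 0.3 and 0.9; friction 0.04 N m, stays where it is left; locked above 1.35. The blade has play: it turns about 0.2 to 0.25 rad in the slot before it takes the fastener along
- clip_a (a joint): sprung steel clip at the station's +y end, 18 mm wide; rad, 0 at rest (upright), grows as it is pushed outward (about 0.14 as the ledge passes), springs back by itself. Hook: sloping top 35 to 44 mm above the bench, flat underside at 33.5 mm, reaches inward to y = 52 mm. Pushing the cover past both clips takes a peak of about 10 to 20 N, then the force drops
- clip_b (a joint): the same clip at the station's -y end
- cover_center (a point): centre of the light grey clip cover, 13 mm above its lower edge. Hollow frame, open below, 58 (x) x 100 (y) x 26 mm, walls 2.5 mm, top 3 mm with a window 30 x 52 mm for the buttons; a ledge 24 mm wide, 5 mm long, 6 mm thick at the foot of each end (110 mm overall). z up; either way round fits. Grip across the 58 mm width. 60 g; lies on the bench right way up
- cover: the same cover; its origin is the centre of its lower edge, same axes as cover_center
- driver_handle (a point): centre of the driver's orange handle: square 22 x 22 mm, 54 to 114 mm above the blade's end (this point at 84 mm, end cap to 116 mm). z from blade to handle. Blade 2.2 mm thick along this point's x, 11 mm wide along its y; shaft 8 mm across. A collar 22 mm across, 48 mm above the blade's end, rests on the block. 70 g; stands upright, blade down
- driver_tip (a point): end of the driver's blade, on its axis; same axes as driver_handle
- block: wooden tool block, 52 x 112 x 52 mm (x, y, z), fixed; origin: centre of its underside on the bench. The driver's hole is at y = +30 mm; a dop stick stands fixed at y = -34 mm, its top 120 mm above the bench
- block_hole (a point): centre of the mouth of the driver's hole, in the block's top, 52 mm above the bench; hole 16 mm across, 51 mm deep. With the driver standing in it the blade's end is 48 mm below this point
- jar_red: red-capped jar, 38 mm across, 45 mm high, loose; origin at the centre of its foot; to be left alone
- oil: dropper bottle with a yellow spout, 49 mm across, 136 mm high, loose; origin at the centre of its foot; to be left alone
- brush: flat brush lying on the bench, 26 x 157 x 10 mm, loose; origin under its middle, its length along its own y; to be left alone

How it is judged:
On the way, in this order (a step that is already met when the one before it is completed fails the run):
1. the fastener is turned to its stop with the driver's blade in its slot (value of joint fastener above 1.35 rad and distance between driver_tip and fastener_slot below 0.006 m and angle between driver_tip's own z axis and vertical below 0.2 rad), for 0.1 s.
2. the driver stands in its hole again, let go (horizontal distance between driver_tip and block_hole below 0.006 m and z of driver_tip in the frame of block_hole below -0.042 m and angle between driver_tip's own z axis and vertical below 0.1 rad and contact force between the fingers and driver below 0.2 N), for 0.2 s.
3. the cover has snapped home under both clips (z of cover_center in the frame of station below 0.041 m and horizontal distance between cover_center and station below 0.004 m and angle between the y axis of cover_center and the y axis of station, either way round below 0.08 rad and value of joint each of clip_a, clip_b below 0.04 rad), for 0.2 s.
At the end, for the whole second after the job is handed in: Fastener above 1.35 rad; driver upright in its hole (within 6 mm, blade end over 42 mm deep, tilt under 0.1 rad); cover home on the switch (within 2 mm in height, 4 mm sideways, 0.08 rad), both clips sprung back (under 0.04 rad), fingers still on it, pressing it on the switch with 4 to 40 N (all of step 3 and value of joint fastener above 1.35 rad and horizontal distance between driver_tip and block_hole below 0.006 m and z of driver_tip in the frame of block_hole below -0.042 m and angle between driver_tip's own z axis and vertical below 0.1 rad and contact force between cover and station between 4 and 40 N and contact force between the fingers and cover above 2 N); the arm keeps its last pose, push and grip.
It fails at once if the red-capped jar, the oil bottle or the brush is moved more than 30 mm (distance of any of jar_red, oil, brush from where it was at the start of the episode above 0.03 m).
It also fails if it takes over 72 s, if anything falls off the work surface, if the arm or the gripper's body presses on something with over 40 N, if the wrist force passes 120 N, or if a joint passes its speed limit or range.

ROBOT

A 6-joint arm with a two-finger parallel gripper is mounted at the origin on a cart in front of the work surface, level with it; the furniture and walls round the work are solid. World frame = base frame: x ahead of the robot, y to its left, z up, the work surface at z = 0. Lengths are in m, angles in rad, forces in N, time in s.
With the tool pointing down it reaches from about 0.375 to 0.975 m from the base axis. Payload 3.8 kg.
Tool frame: the origin (TCP) lies on the centre line of the jaws, within the pads' length; the fingertips stand 25 mm ahead of it and the grasp point (between the pads) lies 6 mm ahead of it; z points along the fingers, y is the direction in which the jaws open and shut (so a half turn about z gives the same grasp; the last joint's range is limited). The gripper opens to 85 mm and grips with 20 to 120 N. Pads are 22 mm wide; open, the fingers measure 114 mm over their backs; the gripper's body (76 mm by 85 mm) begins 54 mm behind the grasp point. The pads swing forward as they close: fully open they stand 13 mm farther back than shut.
Start: joints at [1.18, 0.264, 1.604, -0, 1.274, -0.037], TCP at [0.234, 0.633, 0.256] pointing down, gripper open.
Joint ranges: [-2.63, 2.63], [-0.94, 2.18], [0.31, 2.57], [-1.31, 4.45], [0, 2.66], [-2.55, 2.55]. Speed limits (rad/s): [2.57, 2.57, 3.14, 3.14, 3.14, 3.14].

INTERFACE

Orientations are given as a rotation vector (axis times angle).
In Python, from workcell import bot gives the robot as it stands.
- The arm moves only by the tool servo_tool, never from a script. Its argument "moves" is a list of rows, each a list of 3 entries, a list of its own where there are three numbers: the closure in counts, from 0 (fully open) to 255 (shut), then the shift along the tool's x, y, z in m, then the turn about the tool's z in rad. A call has exactly 8 rows; each row shifts and turns the pose as measured when the row begins, along the tool's axes as they then stand; what a row does not reach is not made up. A row lasts 1/12 s, in which the tool goes at most 41.7 mm and 7.16 degrees, less where a joint would pass 70% of its speed; a pose out of reach is approached as far as the arm can. A call is refused whole if a number of a shift passes 0.0417 or a number of a turn 0.125, either way. A call with a gripper value outside its range is refused whole. The fingers move at their own pace and stop on an object; "newtons" is the grip in N (left out, the last holds). Time passes only in rows, so rows that do not move let the fingers close, or fill a call up. It gives the time, the measured TCP pose, the force and the opening at its end, in the units of the state.
- bot.read_state(): the state, without advancing time (a new reading comes with each control period).
- bot.read_camera(name): name is "scene" or "top" or "wrist"; returns a dict with "pixels" (400x640x3 uint8, red, green, blue), "depth" (400x640 float32, m along the optical axis (not along the pixel's ray), 0 where there is no reading), "intrinsics" (3x3 intrinsics, pixels), "dist" ([k1, k2, p1, p2, k3] as OpenCV has them; the pictures are not rectified), "R" (3x3) and "t" (3): a world point X has camera coordinates R X + t. Camera axes: x right, y down, z forward; pixel columns grow to the right and rows downward; lengths in m; the calibration is good to about 2 mm. A picture is of the moment at which its call begins.
- bot.finish_job(): hands the job in, once; it reports no verdict.
The state is a dict: "time": time; "q": joint angles; "joint_vel": joint speeds; "joint_torque": joint torques, N m; "tool_pos": TCP position; "tcp_rot": TCP orientation; "wrist_force": force on the tool from outside, world axes, zero at the start; "torque": the same for the moment, N m; "width": opening from 0.0 (shut) to 1.0 (fully open).
Only numpy, scipy, OpenCV 4.12 (cv2) and the standard library are available. Lean on these libraries where they do the work, as an engineer would, in place of code of your own. Each camera call takes 0.05 s, during which the arm holds its last target.

## Working session

There is one attempt and no reset: what is moved stays moved. The work goes in short steps, Python scripts to look and compute and a tool call to move; the robot and the scene stay as the last step left them, time stands still between calls to the robot, and variables do not carry over. Pictures are saved under pics/ and viewed, and the job is handed in when it is done.

Besides the shell and the picture viewer there is one more tool, called after ">>>" as name(argument=value, ...), one argument or row to a line, values as JSON. servo_tool: Moves the arm, as the interface text tells. Its arguments: {"type":"object","properties":{"moves":{"type":"array","items":{"type":"array"}},"newtons":{"type":"number"}},"required":["moves"]}

```bash
ls; mkdir -p pics
python3 - <<'E'
from workcell import bot
import cv2,numpy as np
print(bot.read_state())
for n in ["scene","top","wrist"]:
    c=bot.read_camera(n); cv2.imwrite(f"pics/{n}0.png",c["pixels"][:,:,::-1]); np.savez(f"{n}0.npz",**c)
    print(n,c["intrinsics"],c["dist"],c["R"],c["t"])
E
```

```text
pics
{'time': 0.0, 'q': array([ 1.18012806e+00,  2.64768715e-01,  1.60539276e+00,  3.88884359e-05,
        1.27368924e+00, -3.69238758e-02]), 'joint_vel': array([-0.00053812,  0.00078849, -0.00062787,  0.00072054, -0.00050156,
       -0.00104567]), 'joint_torque': array([-5.30516681e-04, -5.15130186e+01, -3.67300344e+01, -1.57410163e-04,
        1.31087413e-02, -1.79335944e-05]), 'tool_pos': array([0.23357496, 0.63257391, 0.25494134]), 'tcp_rot': array([-0.55269436, -3.09206779,  0.00345325]), 'wrist_force': array([-0.1494162 ,  0.08418749, -0.1418691 ]), 'torque': array([ 0.02743755, -0.00252937, -0.03599572]), 'width': 0.9985144094632193}
scene [[513.49049761   0.         323.70041588]
 [  0.         513.49049761 200.05259698]
 [  0.           0.           1.        ]] [-0.06195631  0.          0.          0.          0.        ] [[ 0.85788976 -0.51382703 -0.00263562]
 [-0.37807441 -0.62774587 -0.68043725]
 [ 0.34797255  0.58473661 -0.73280161]] [-0.48726219  0.25771     1.00214633]
top [[518.68630243   0.         320.10528759]
 [  0.         518.68630243 192.66651878]
 [  0.           0.           1.        ]] [0.00348764 0.         0.         0.         0.        ] [[-0.00947423 -0.99982541 -0.01610569]
 [-0.98056204  0.01244596 -0.19581416]
 [ 0.19598042  0.01393744 -0.98050876]] [0.00338653 0.592155   1.06374255]
wrist [[335.22184195   0.         318.39863637]
 [  0.         335.22184195 204.61168889]
 [  0.           0.           1.        ]] [-0.06097756  0.          0.          0.          0.        ] [[ 0.34558907  0.93838163 -0.0028495 ]
 [ 0.90397174 -0.33209864  0.26934287]
 [ 0.25180009 -0.09565782 -0.96304013]] [-0.67542298 -0.03601665  0.37809497]
```

View pics/scene0.png

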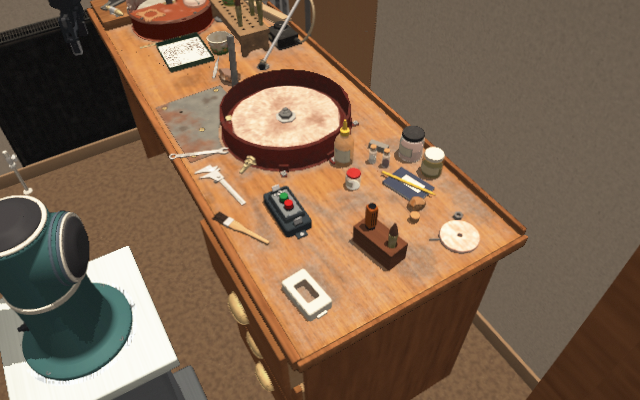

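View pics/top0.png

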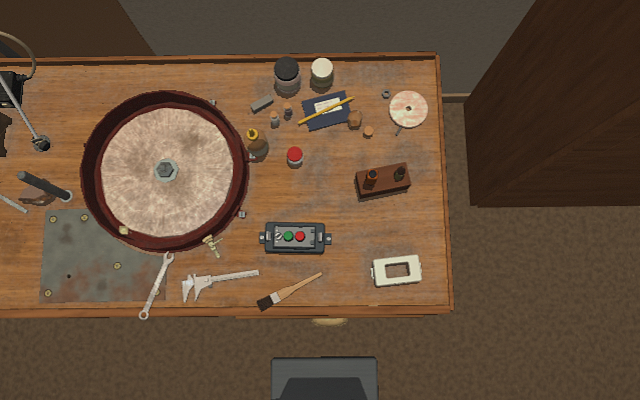

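View pics/wrist0.png

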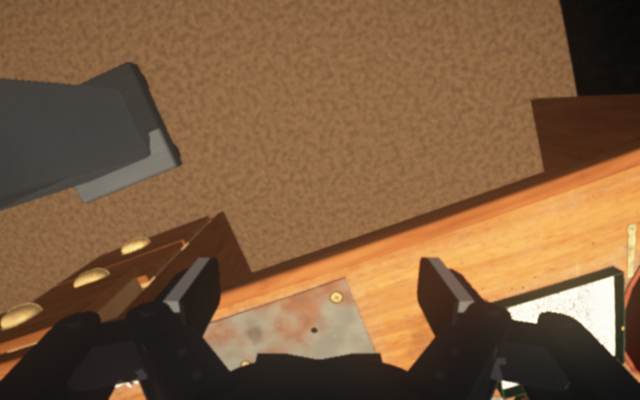

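The scene camera shows the switch near (287,210), the cover near (306,293) and the block with the driver near (378,240). In the top view they are at (295,237), (397,270) and (383,180). I'll enlarge these crops to measure them.

```bash
cat > h.py <<'E'
from workcell import bot
import cv2,numpy as np
from scipy.spatial.transform import Rotation as Ro
def ray(c,u,v,z):
    """world point at height z for pixel"""
    p=cv2.undistortPoints(np.array([[[u,v]]],float),c["intrinsics"],c["dist"])[0,0]
    R,t=c["R"],c["t"]; d=R.T@np.array([p[0],p[1],1.]); o=-R.T@t
    return o+d*(z-o[2])/d[2]
def proj(c,X):
    r,_=cv2.Rodrigues(c["R"]); return cv2.projectPoints(np.atleast_2d(np.array(X,float)),r,c["t"],c["intrinsics"],c["dist"])[0][:,0]
def cloud(c):
    d=c["depth"];h,w=d.shape
    vv,uu=np.mgrid[0:h,0:w]
    p=cv2.undistortPoints(np.stack([uu,vv],-1).reshape(-1,1,2).astype(float),c["intrinsics"],c["dist"])[:,0]
    P=np.c_[p,np.ones(len(p))]*d.reshape(-1,1)
    W=(P-c["t"])@c["R"]; W[d.reshape(-1)==0]=np.nan
    return W.reshape(h,w,3)
def crop(c,u0,u1,v0,v1,s,name):
    cv2.imwrite(name,cv2.resize(c["pixels"][v0:v1,u0:u1,::-1],None,fx=s,fy=s,interpolation=cv2.INTER_CUBIC))
def st():
    s=bot.read_state(); R=Ro.from_rotvec(s["tcp_rot"]).as_matrix()
    return s,R
E
python3 - <<'E'
from h import *
for n,(a,b,cc,d) in {"top":(250,440,150,300)}.items():
    c=dict(np.load(f"{n}0.npz")); crop(c,a,b,cc,d,4,f"pics/{n}0c.png")
    W=cloud(c)
    for u,v in [(383,190),(295,237),(397,262),(300,260),(288,236),(300,236),(372,175)]: print(u,v,W[v,u].round(4))
E
```

```text
383 190 [ 0.5982 -0.1402  0.0494]
295 237 [0.4979 0.0519 0.0473]
397 262 [ 0.4434 -0.1674  0.0282]
300 260 [ 0.4519  0.0438 -0.0006]
288 236 [0.4995 0.0665 0.0535]
300 236 [0.4991 0.0408 0.0541]
372 175 [ 0.6149 -0.1107  0.1228]
```

View pics/top0c.png

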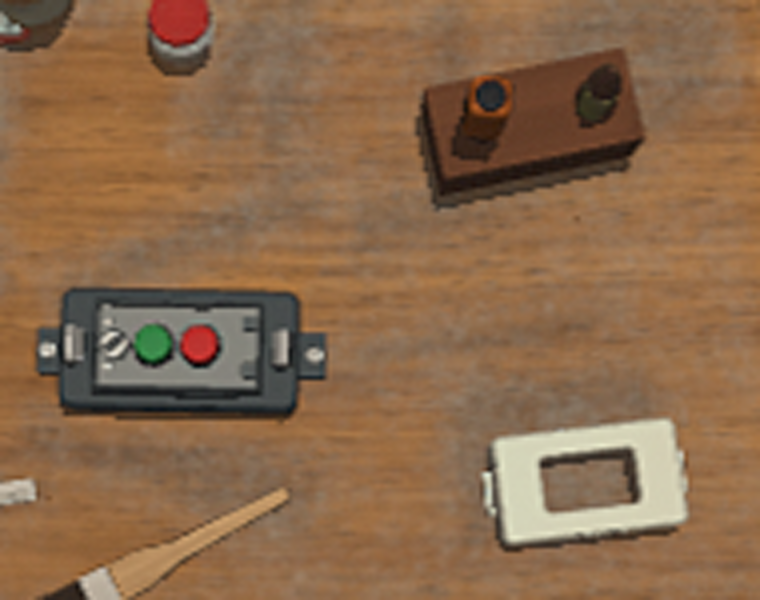

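Run:
```python
from h import *
c=dict(np.load("top0.npz")); W=cloud(c)
def rect(mask,n):
    m=mask.astype(np.uint8); k,l,s,_=cv2.connectedComponentsWithStats(m); i=1+np.argmax(s[1:,4]); P=W[l==i]
    (cx,cy),(w,h),a=cv2.minAreaRect(P[:,:2].astype(np.float32)*1000); print(n,len(P),"c",round(cx,1),round(cy,1),"size",round(w,1),round(h,1),"ang",round(a,2),"z",np.median(P[:,2]).round(4))
vv,uu=np.mgrid[0:400,0:640]
reg=lambda a,b,e,d:(uu>=a)&(uu<b)&(vv>=e)&(vv<d)
Z=W[...,2]
rect(reg(345,420,155,205)&(Z>.040)&(Z<.060),"blocktop")
rect(reg(345,420,155,205)&(Z>.10),"driver/stick")
rect(reg(345,380,155,205)&(Z>.105),"driver")
rect(reg(365,430,250,295)&(Z>.018)&(Z<.035),"cover")
rect(reg(250,340,215,260)&(Z>.018)&(Z<.070),"station")
p=c["pixels"].astype(int)
for n,m in [("green",(p[...,1]>p[...,0]+40)),("red",(p[...,0]>p[...,1]+80)&(p[...,0]>p[...,2]+80))]:
    m=m&reg(270,312,225,250); v,u=np.nonzero(m); print(n,len(u),u.mean(),v.mean(),ray(c,u.mean(),v.mean(),.053).round(4))
s,R=st(); wc=dict(np.load("wrist0.npz"))
print("R",R.round(3)); print("cam pos in tool",(R.T@(-wc["R"].T@wc["t"]-s["tool_pos"])).round(4)); print("cam axes in tool\n",(wc["R"]@R).round(3))
```

```text
blocktop 981 c 624.8 -142.0 size 52.5 112.7 ang 11.42 z 0.0526
driver/stick 120 c 618.7 -111.6 size 20.8 21.4 ang 86.61 z 0.1182
driver 115 c 618.7 -111.6 size 20.8 21.4 ang 86.61 z 0.1184
cover 922 c 427.5 -168.1 size 58.1 100.9 ang 6.34 z 0.0263
station 1790 c 500.7 54.8 size 130.3 66.8 ang 89.4 z 0.0354
green 63 287.8095238095238 235.23809523809524 [0.5012 0.067  0.053 ]
red 63 299.2857142857143 235.52380952380952 [0.5003 0.0424 0.053 ]
R [[-0.938  0.346 -0.001]
 [ 0.346  0.938 -0.002]
 [ 0.    -0.002 -1.   ]]
cam pos in tool [ 0.0678  0.0018 -0.1167]
cam axes in tool
 [[ 0.001  1.     0.001]
 [-0.963  0.001 -0.269]
 [-0.269 -0.001  0.963]]
```

Run:
```python
from h import *
c=dict(np.load("scene0.npz")); W=cloud(c).reshape(-1,3)
m=(W[:,2]>.09)&(W[:,0]>.2)&(W[:,0]<1)&(W[:,1]>-.4)&(W[:,1]<.9)
P=W[m]
for x in np.arange(.2,1,.1):
    print(round(x,1),[ (round(y,1),round(P[(abs(P[:,0]-x-.05)<.05)&(abs(P[:,1]-y-.05)<.05),2].max(),2)) for y in np.arange(-.4,.9,.1) if ((abs(P[:,0]-x-.05)<.05)&(abs(P[:,1]-y-.05)<.05)).any()])
s,R=st()
print((R.T@(np.array([.49,.04,.255])-s["tool_pos"])).round(4))
```

```text
0.2 [(np.float64(0.5), np.float64(0.38)), (np.float64(0.6), np.float64(0.38))]
0.3 []
0.4 []
0.5 [(np.float64(0.5), np.float64(0.17))]
0.6 [(np.float64(-0.2), np.float64(0.12)), (np.float64(0.1), np.float64(0.11)), (np.float64(0.5), np.float64(0.18))]
0.7 [(np.float64(0.1), np.float64(0.14)), (np.float64(0.7), np.float64(0.18)), (np.float64(0.8), np.float64(0.15))]
0.8 [(np.float64(0.6), np.float64(0.14)), (np.float64(0.7), np.float64(0.16)), (np.float64(0.8), np.float64(0.1))]
0.9 [(np.float64(0.4), np.float64(0.25)), (np.float64(0.5), np.float64(0.22)), (np.float64(0.6), np.float64(0.18)), (np.float64(0.7), np.float64(0.16)), (np.float64(0.8), np.float64(0.1))]
[-0.4458 -0.4672  0.001 ]
```

>>> servo_tool(
  moves=[
    [0,[-0.028,-0.0295,0],0],
    [0,[-0.028,-0.0295,0],0],
    [0,[-0.028,-0.0295,0],0],
    [0,[-0.028,-0.0295,0],0],
    [0,[-0.028,-0.0295,0],0],
    [0,[-0.028,-0.0295,0],0],
    [0,[-0.028,-0.0295,0],0],
    [0,[-0.028,-0.0295,0],0],
  ],
  newtons=60,
)

```text
time: 0.82
tool_pos: [0.3608, 0.3311, 0.2496]
tcp_rot: [-0.532, -3.092, 0.007]
wrist_force: [1.1, -0.4, 0.3]
width: 0.997
```

Run:
```python
from h import *
s,R=st(); print(s["time"],s["q"],s["tool_pos"],R)
print((R.T@(np.array([.49,.04,.255])-s["tool_pos"])).round(4))
```

```text
0.8167 [ 6.91554608e-01 -8.30551424e-02  1.99318775e+00  1.11225333e-04
  1.23745392e+00 -5.38670234e-01] [0.36078245 0.3310819  0.24955465] [[-0.94254425  0.33404848 -0.00468382]
 [ 0.33406633  0.94254214 -0.00374153]
 [ 0.00316484 -0.00509126 -0.99998203]]
[-0.219  -0.2312 -0.005 ]
```

>>> servo_tool(
  moves=[
    [0,[-0.0275,-0.029,0],0],
    [0,[-0.0275,-0.029,0],0],
    [0,[-0.0275,-0.029,0],0],
    [0,[-0.0275,-0.029,0],0],
    [0,[-0.0275,-0.029,0],0],
    [0,[-0.0275,-0.029,0],0],
    [0,[-0.0275,-0.029,0],0],
    [0,[-0.0275,-0.029,0],0],
  ],
)

```text
time: 1.48
tool_pos: [0.4912, 0.0242, 0.2495]
tcp_rot: [-0.529, -3.094, 0.006]
wrist_force: [2.1, -0.6, 0.5]
width: 0.996
```

>>> servo_tool(
  moves=[
    [0,[0,0,0.012],0.125],
    [0,[0,0,0.012],0.125],
    [0,[0,0,0.012],0.125],
    [0,[0,0,0.012],0.125],
    [0,[0,0,0.012],0.125],
    [0,[0,0,0.012],0.125],
    [0,[0,0,0.012],0.125],
    [0,[0,0,0],0.125],
  ],
)

```text
time: 2.15
tool_pos: [0.4942, 0.0115, 0.162]
tcp_rot: [1.954, 2.455, -0.009]
wrist_force: [-1.6, -0.7, 0.0]
width: 1.0
```

Run:
```python
from h import *
s,R=st(); print(s["time"],s["q"],s["tool_pos"],R)
c=bot.read_camera("wrist"); np.savez("w1.npz",**c); cv2.imwrite("pics/w1.png",c["pixels"][:,:,::-1])
```

```text
2.15 [-0.02276492  0.00256243  2.08128968 -0.00761471  1.05812949 -0.24525539] [0.49419438 0.01151232 0.16197103] [[-2.24303755e-01  9.74519136e-01 -5.27497163e-04]
 [ 9.74498667e-01  2.24295458e-01 -6.62540554e-03]
 [-6.33826927e-03 -2.00014863e-03 -9.99977913e-01]]
```

View pics/w1.png

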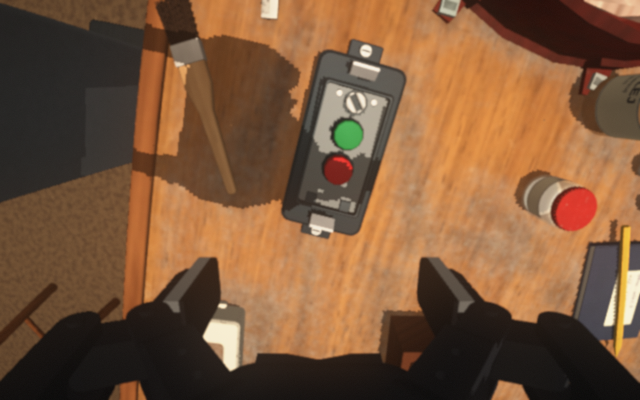

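The wrist view shows the switch from (364,50) to (320,228), with the fastener at (355,102), green at (348,135) and red at (338,170). I'll fit the pose and the slot angle.

Run:
```python
from h import *
c=dict(np.load("w1.npz")); W=cloud(c); p=c["pixels"].astype(int); Z=W[...,2]
vv,uu=np.mgrid[0:400,0:640]
reg=lambda a,b,e,d:(uu>=a)&(uu<b)&(vv>=e)&(vv<d)
for n,m in [("green",(p[...,1]>p[...,0]+40)),("red",(p[...,0]>p[...,1]+70)&(p[...,0]>p[...,2]+70)&(Z>.048))]:
    m=m&reg(315,375,110,190); v,u=np.nonzero(m); q=W[m]; q=q[q[:,2]>.049]; print(n,len(u),q[:,:2].min(0),q[:,:2].max(0),(q.min(0)+q.max(0))/2,np.median(q[:,2]))
m=reg(270,420,40,240)&(Z>.018)
k,l,s_,_=cv2.connectedComponentsWithStats(m.astype(np.uint8)); i=1+np.argmax(s_[1:,4]); P=W[l==i]
print(cv2.minAreaRect((P[:,:2]*1000).astype(np.float32)))
m=reg(270,420,40,240)&(Z>.018)&(Z<.03); print(cv2.minAreaRect((W[m][:,:2]*1000).astype(np.float32)), np.median(Z[m]))
m=reg(335,376,84,120)&(Z>.0395); P=W[m]; print("fast",len(P),np.median(P,0),cv2.minAreaRect((P[:,:2]*1000).astype(np.float32)))
crop(c,320,390,70,130,10,"pics/w1c.png")
```

```text
green 658 [0.49281542 0.058835  ] [0.51175458 0.07778337] [0.502285   0.06830919 0.05186908] 0.052089218209185814
red 576 [0.49248511 0.03460739] [0.51060417 0.05298901] [0.50154464 0.0437982  0.05185343] 0.0521358195190577
((502.31121826171875, 55.867637634277344), (132.3599090576172, 66.35651397705078), 88.35338592529297)
((502.31121826171875, 55.867637634277344), (132.3599090576172, 66.35651397705078), 88.35338592529297) 0.02499569625219857
fast 358 [0.50286276 0.09308815 0.04115946] ((504.1250305175781, 90.8447265625), (23.5566463470459, 23.162263870239258), 14.297441482543945)
```

View pics/w1c.png

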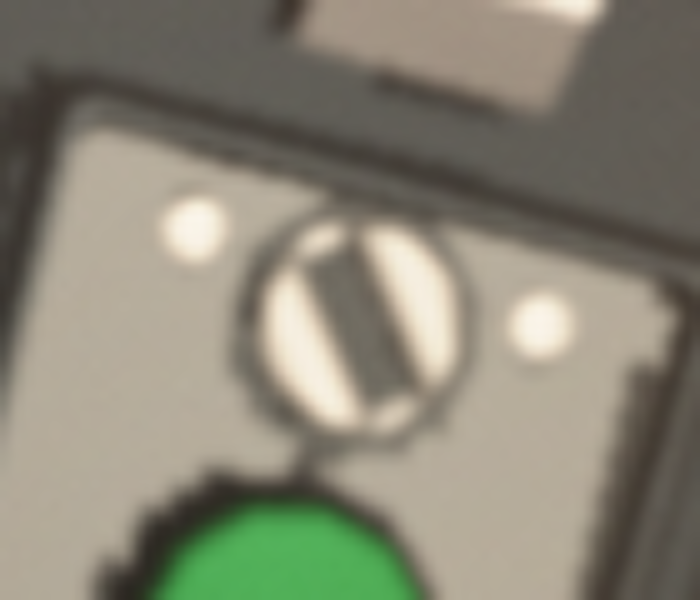

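Run:
```python
from h import *
c=dict(np.load("w1.npz"))
f=lambda x,y:(320+(x+.5)/10-.5,70+(y+.5)/10-.5)
a=ray(c,*f(332,248),.042);b=ray(c,*f(392,396),.042);o=ray(c,*f(358,322),.042)
d=a-b; print(a,b,o,np.degrees(np.arctan2(d[1],d[0])))
E0=np.array([.5023,.0559]);th=np.radians(-1.65);print(E0+34.5e-3*np.array([-np.sin(th),np.cos(th)]))
s,R=st()
for h in (.26,.25): print((R.T@(np.array([.6188,-.112,h])-s["tool_pos"])).round(4))
t=np.degrees(np.arctan2(R[1,1],R[0,1]));print(t)
```

```text
[0.49988242 0.09468129 0.042     ] [0.50628335 0.0862171  0.042     ] [0.50280174 0.09040629 0.042     ] 127.09790199866436
[0.50329339 0.0903857 ]
[-0.1484  0.094  -0.0964]
[-0.1483  0.0941 -0.0864]
12.645105098289132
```

>>> servo_tool(
  moves=[
    [0,[-0.012,0.008,-0.02],0.02],
    [0,[-0.0275,0.0175,-0.02],0],
    [0,[-0.0275,0.0175,0],0],
    [0,[-0.0275,0.0175,0],0],
    [0,[-0.0275,0.0175,0],0],
    [0,[-0.023,0.014,0],0],
    [0,[0,0,0],0],
    [0,[0,0,0],0],
  ],
)

```text
time: 2.87
tool_pos: [0.6179, -0.1158, 0.2036]
tcp_rot: [1.957, 2.453, -0.01]
wrist_force: [0.1, 0.4, 0.4]
width: 0.998
```

Run:
```python
from h import *
s,R=st(); print(s["time"],s["q"],s["tool_pos"],R)
c=bot.read_camera("wrist"); np.savez("w2.npz",**c); cv2.imwrite("pics/w2.png",c["pixels"][:,:,::-1])
W=cloud(c);Z=W[...,2]
vv,uu=np.mgrid[0:400,0:640]
reg=lambda a,b,e,d:(uu>=a)&(uu<b)&(vv>=e)&(vv<d)
m=reg(220,420,130,300)&(Z>.111)&(Z<.13)
k,l,s_,_=cv2.connectedComponentsWithStats(m.astype(np.uint8))
for i in range(1,k):
    if s_[i,4]>60: P=W[l==i]; print(s_[i],np.median(P[:,2]),cv2.minAreaRect((P[:,:2]*1000).astype(np.float32)))
```

```text
2.8667 [-0.22117223  0.21457149  1.76384469 -0.00784846  1.16338262 -0.44197635] [ 0.6178608  -0.11578811  0.20362575] [[-0.22205399  0.97503276 -0.00177099]
 [ 0.97501323  0.22203685 -0.00698769]
 [-0.00642    -0.00327838 -0.99997402]]
[ 304  195   38   37 1041] 0.11731777755686647 ((620.4343872070312, -110.57759857177734), (22.03605079650879, 22.01905632019043), 85.25743103027344)
```

View pics/w2.png

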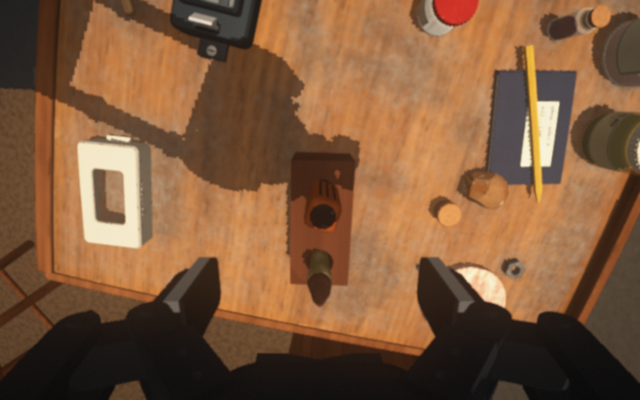

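>>> servo_tool(
  moves=[
    [0,[0,0,0.005],0.105],
    [0,[0,0,0.005],0.105],
    [0,[0,0,0.005],0.1],
    [0,[0.0055,0.001,0.01],0],
    [0,[0,0,0.02],0],
    [0,[0,0,0.02],0],
    [0,[0,0,0.02],0],
    [0,[0,0,0],0],
  ],
)

```text
time: 3.58
tool_pos: [0.6145, -0.102, 0.1169]
tcp_rot: [2.3, 2.135, -0.006]
wrist_force: [-0.2, 0.0, -1.2]
width: 0.999
```

Run:
```python
from h import *
s,R=st(); print(s["time"],s["q"],s["tool_pos"],np.degrees(np.arctan2(R[1,1],R[0,1])))
print((R.T@(np.array([.6195,-.111,.098])-s["tool_pos"])).round(4))
c=bot.read_camera("wrist"); np.savez("w3.npz",**c); cv2.imwrite("pics/w3.png",c["pixels"][:,:,::-1])
```

```text
3.5833 [-0.20178413  0.28564082  1.84832286 -0.00618516  1.00693059 -0.12416491] [ 0.61453097 -0.10201969  0.11689957] -4.257949734551791
[-0.0085  0.0056  0.0189]
```

View pics/w3.png

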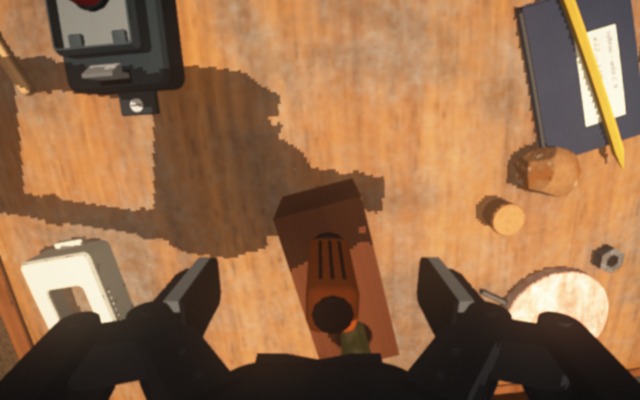

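The driver handle, with its cap at (332,313), sits between the fingers, slightly off in x. I'll correct that, lower and close.

>>> servo_tool(
  moves=[
    [0,[-0.008,0.0055,0.0],0],
    [0,[0,0,0.01],0],
    [0,[0,0,0.009],0],
    [0,[0,0,0],0],
    [100,[0,0,0],0],
    [160,[0,0,0],0],
    [255,[0,0,0],0],
    [255,[0,0,0],0],
  ],
  newtons=60,
)

```text
time: 4.3
tool_pos: [0.624, -0.1108, 0.1038]
tcp_rot: [2.287, 2.136, 0.004]
wrist_force: [-0.1, -0.3, 0.2]
width: 0.455
```

Run:
```python
from h import *
s,R=st(); print(s["time"],s["q"],s["tool_pos"],np.degrees(np.arctan2(R[1,1],R[0,1])),s["width"]*85)
```

```text
4.3 [-0.21252436  0.31302618  1.83987158 -0.0057711   0.97783846 -0.14104778] [ 0.62402987 -0.11076184  0.10378749] -3.910200556409115 38.65008056119195
```

>>> servo_tool(
  moves=[
    [130,[-0.0002,-0.0035,0.003],0],
    [255,[0,0,0],0],
    [255,[0,0,0],0],
    [255,[0,0,0],0],
    [255,[0,0,0],0],
    [255,[0,0,0],0],
    [255,[0,0,0],0],
    [255,[0,0,0],0],
  ],
  newtons=60,
)

```text
time: 4.97
tool_pos: [0.6207, -0.1109, 0.1016]
tcp_rot: [2.286, 2.135, 0.005]
wrist_force: [-0.6, 0.3, -0.2]
width: 0.253
```

Run:
```python
from h import *
s,R=st(); print(s["time"],s["q"],s["tool_pos"],np.degrees(np.arctan2(R[1,1],R[0,1])),s["width"]*85,s["wrist_force"])
```

```text
4.9667 [-0.21386037  0.30897803  1.85000658 -0.00579896  0.96992407 -0.14236573] [ 0.62066247 -0.11089548  0.10156039] -3.9079995361606827 21.54136719478125 [-0.55731761  0.33764636 -0.15294517]
```

>>> servo_tool(
  moves=[
    [255,[0,0,-0.005],0],
    [255,[0,0,-0.015],0],
    [255,[0,0,-0.02],0],
    [255,[0,0,-0.02],0],
    [255,[0,0,-0.02],0],
    [255,[0,0,-0.01],0],
    [255,[0,0,0],0],
    [255,[0,0,0],0],
  ],
)

```text
time: 5.63
tool_pos: [0.6175, -0.1096, 0.1937]
tcp_rot: [2.29, 2.139, -0.0]
wrist_force: [-0.5, -0.4, -1.3]
width: 0.252
```

Run:
```python
from h import *
s,R=st(); print(s["time"],s["q"],s["tool_pos"],np.degrees(np.arctan2(R[1,1],R[0,1])),s["width"]*85)
print(R)
c=bot.read_camera("wrist"); np.savez("w4.npz",**c); crop(c,240,400,120,300,3,"pics/w4.png")
c=bot.read_camera("scene"); np.savez("s4.npz",**c); u,v=proj(c,[.62,-.11,.1])[0].astype(int);crop(c,u-40,u+40,v-40,v+60,6,"pics/s4.png")
print((R.T@(np.array([.5033,.0904,.19])-s["tool_pos"])).round(4))
```

```text
5.6333 [-0.21301184  0.21608676  1.78129768 -0.00518305  1.13793746 -0.14272087] [ 0.61746119 -0.10963025  0.19365337] -3.902771988575467 21.419682915026346
[[ 0.0680932   0.99766573  0.00513926]
 [ 0.99766346 -0.06806252 -0.00592538]
 [-0.00556176  0.00553073 -0.99996924]]
[ 0.1918 -0.1275  0.0019]
```

View pics/w4.png

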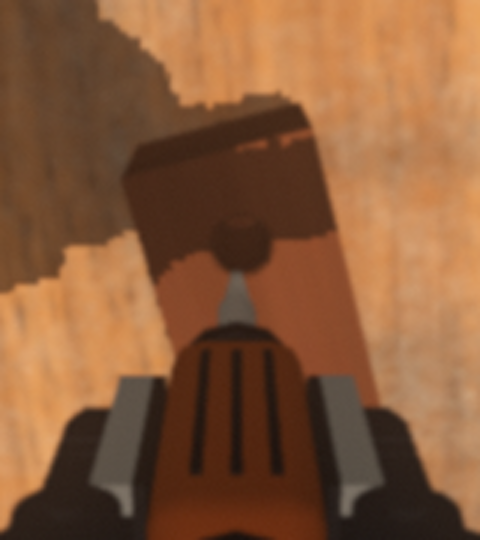

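View pics/s4.png

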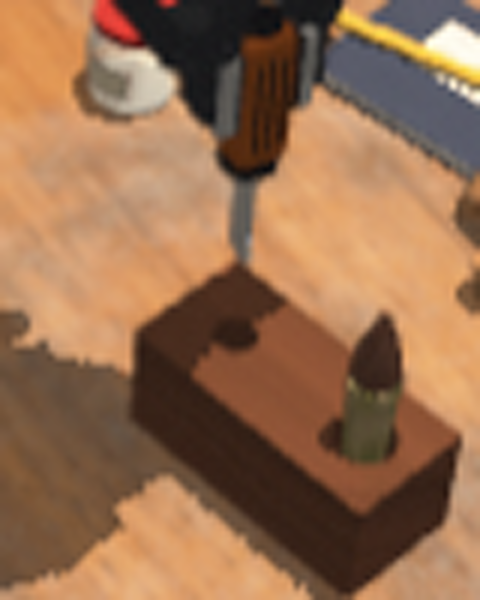

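The blade tip at about (319,211) in the wrist image is narrow across the jaws, so the blade is thin along tool y and wide along tool x. To line it up with the slot (127° in the world), I turn by -0.716 rad about tool z.

>>> servo_tool(
  moves=[
    [255,[0.018,-0.012,0],0],
    [255,[0.03,-0.02,0],0],
    [255,[0.03,-0.02,0],0],
    [255,[0.03,-0.02,0],0],
    [255,[0.03,-0.02,0],0],
    [255,[0.03,-0.02,0],0],
    [255,[0.015,-0.01,0],0],
    [255,[0,0,0],0],
  ],
  newtons=70,
)

```text
time: 6.4
tool_pos: [0.4972, 0.0859, 0.1779]
tcp_rot: [-2.299, -2.133, 0.024]
wrist_force: [-0.6, -0.1, -1.6]
width: 0.246
```

>>> servo_tool(
  moves=[
    [255,[0,0,0],-0.12],
    [255,[0,0,0],-0.12],
    [255,[0,0,0],-0.12],
    [255,[0,0,0],-0.12],
    [255,[0,0,0],-0.12],
    [255,[0,0,0],-0.11],
    [255,[0,0,0],0],
    [255,[0,0,0],0],
  ],
)

```text
time: 7.07
tool_pos: [0.4922, 0.0832, 0.1676]
tcp_rot: [-1.364, -2.804, 0.037]
wrist_force: [1.6, 1.0, -0.8]
width: 0.248
```

```bash
cat > look.py <<'E'
from h import *
import sys
n=sys.argv[1]; a,b,e,d,sc=map(int,sys.argv[2:7]); tgt=np.array(eval(sys.argv[7]))
s,R=st(); print(s["time"],s["q"].round(3),s["tool_pos"].round(4),"yangle",np.degrees(np.arctan2(R[1,1],R[0,1])).round(2),"zaxis",R[:,2].round(4),s["width"]*85,s["wrist_force"].round(2))
print("delta tool",(R.T@(tgt-s["tool_pos"])).round(4))
c=bot.read_camera("wrist"); np.savez(n+".npz",**c); crop(c,a,b,e,d,sc,f"pics/{n}.png")
E
python3 look.py w5 240 400 120 300 3 "[.5033,.0904,.19]"
```

```text
7.0667 [ 0.122  0.026  2.046 -0.008  1.101 -0.539] [0.4922 0.0832 0.1676] yangle 38.11 zaxis [-0.0312 -0.0109 -0.9995] 21.07892390259609 [ 1.56  1.01 -0.76]
delta tool [-0.0009  0.0125 -0.0228]
```

View pics/w5.png

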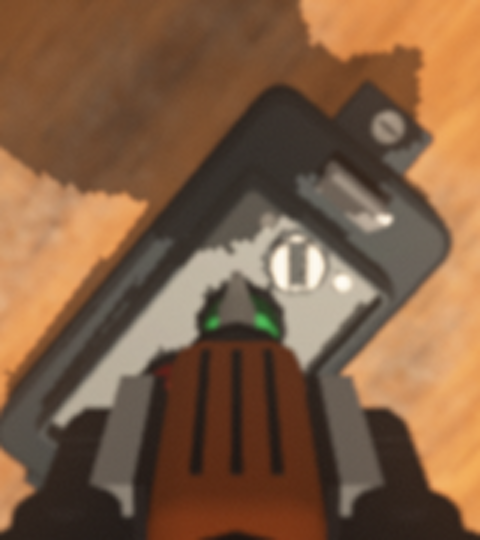

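>>> servo_tool(
  moves=[
    [255,[-0.0005,0.004,0],0],
    [255,[-0.0005,0.004,0],0],
    [255,[-0.0005,0.004,0],0],
    [255,[-0.0005,0.0025,0],0],
    [255,[0,0,0],0],
    [255,[0,0,0.005],0],
    [255,[0,0,0],0],
    [255,[0,0,0],0],
  ],
)

```text
time: 7.78
tool_pos: [0.5067, 0.0909, 0.1608]
tcp_rot: [-1.375, -2.798, 0.038]
wrist_force: [0.4, -0.3, -1.0]
width: 0.247
```

```bash
python3 look.py w6 260 380 150 270 5 "[.5017,.0897,.042]"
```

```text
7.7833 [ 0.133  0.064  2.021 -0.008  1.09  -0.52 ] [0.5067 0.0909 0.1608] yangle 37.68 zaxis [-0.0318 -0.0112 -0.9994] 21.018227422104978 [ 0.36 -0.35 -1.05]
delta tool [ 0.0009 -0.0009  0.1189]
```

View pics/w6.png

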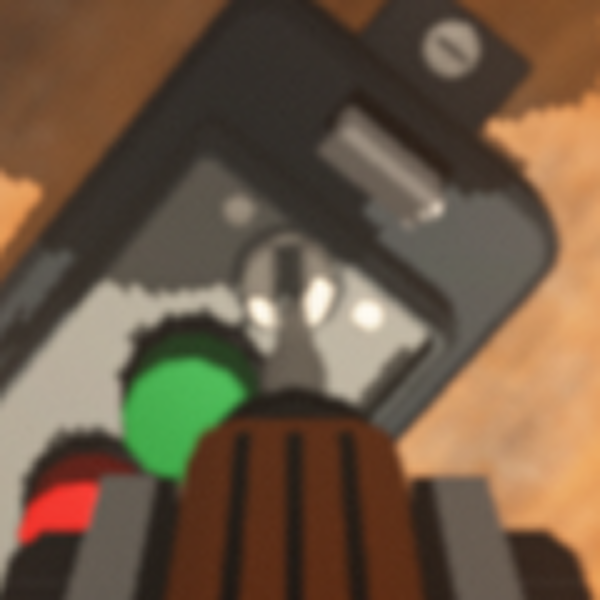

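>>> servo_tool(
  moves=[
    [255,[0.0008,-0.0007,0.001],0],
    [255,[0,0,0.004],0],
    [255,[0,0,0.004],0],
    [255,[0,0,0.004],0],
    [255,[0,0,0.003],0],
    [255,[0,0,0.002],0],
    [255,[0,0,0],0],
    [255,[0,0,0],0],
  ],
)

```text
time: 8.5
tool_pos: [0.5036, 0.0906, 0.1402]
tcp_rot: [-1.375, -2.797, 0.039]
wrist_force: [-0.5, 0.6, 0.1]
width: 0.25
```

```bash
python3 look.py w7 260 380 150 270 5 "[.5017,.0897,.038]"
```

```text
8.5 [ 0.134  0.082  2.044 -0.008  1.051 -0.519] [0.5036 0.0906 0.1402] yangle 37.66 zaxis [-0.0335 -0.0115 -0.9994] 21.221292998285342 [-0.55  0.61  0.1 ]
delta tool [-0.0007  0.0014  0.1022]
```

View pics/w7.png

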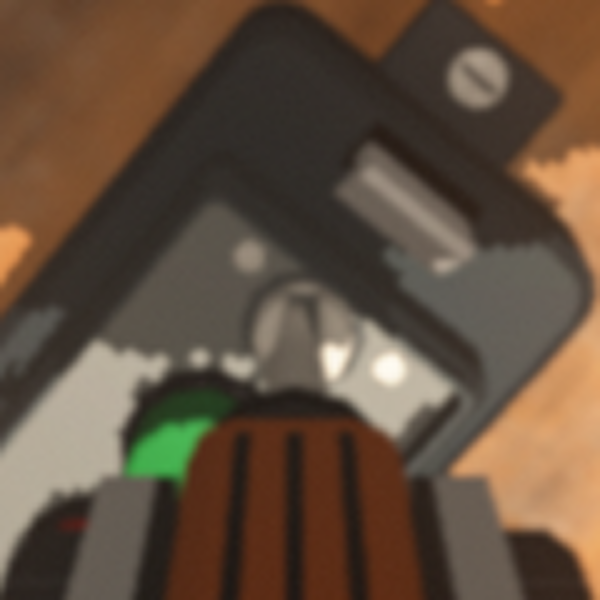

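>>> servo_tool(
  moves=[
    [255,[0,0.0012,0],0],
    [255,[0,0,0],0],
    [255,[0,0,0],0],
    [255,[0,0,0.0015],0],
    [255,[0,0,0.0015],0],
    [255,[0,0,0.0015],0],
    [255,[0,0,0.0],0],
    [255,[0,0,0],0],
  ],
)

```text
time: 9.22
tool_pos: [0.5051, 0.0913, 0.1361]
tcp_rot: [-1.375, -2.798, 0.039]
wrist_force: [-1.4, -0.8, -1.4]
width: 0.248
```

```bash
python3 look.py w8 260 380 150 270 5 "[.5017,.0897,.038]"
```

```text
9.2167 [ 0.135  0.089  2.045 -0.008  1.042 -0.518] [0.5051 0.0913 0.1361] yangle 37.67 zaxis [-0.0323 -0.0116 -0.9994] 21.068440195873563 [-1.39 -0.79 -1.4 ]
delta tool [-0.0002 -0.0004  0.0982]
```

View pics/w8.png

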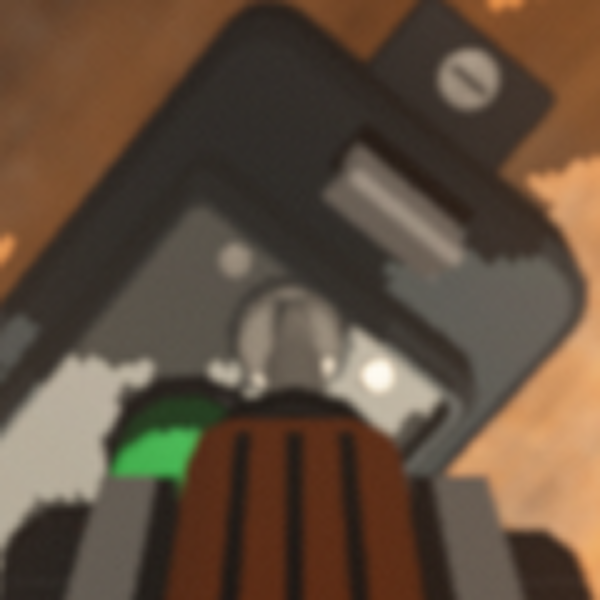

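>>> servo_tool(
  moves=[
    [255,[0,0,0.0005],0.06],
    [255,[0,0,0],0.07],
    [255,[0,0,0],0.07],
    [255,[0,0,0],0.07],
    [255,[0,0,0],0.07],
    [255,[0,0,0],0.07],
    [255,[0,0,0],0],
    [255,[0,0,0],0],
  ],
)

```text
time: 9.93
tool_pos: [0.5049, 0.0913, 0.1355]
tcp_rot: [-1.94, -2.447, 0.046]
wrist_force: [-0.4, 0.6, -1.2]
width: 0.248
```

```bash
python3 look.py w9 240 400 130 270 5 "[.5017,.0897,.038]"
```

```text
9.9333 [ 0.135  0.089  2.045 -0.008  1.041 -0.091] [0.5049 0.0913 0.1355] yangle 13.17 zaxis [-0.0327 -0.0117 -0.9994] 21.05807714709036 [-0.42  0.59 -1.22]
delta tool [-0.0004 -0.0001  0.0975]
```

View pics/w9.png

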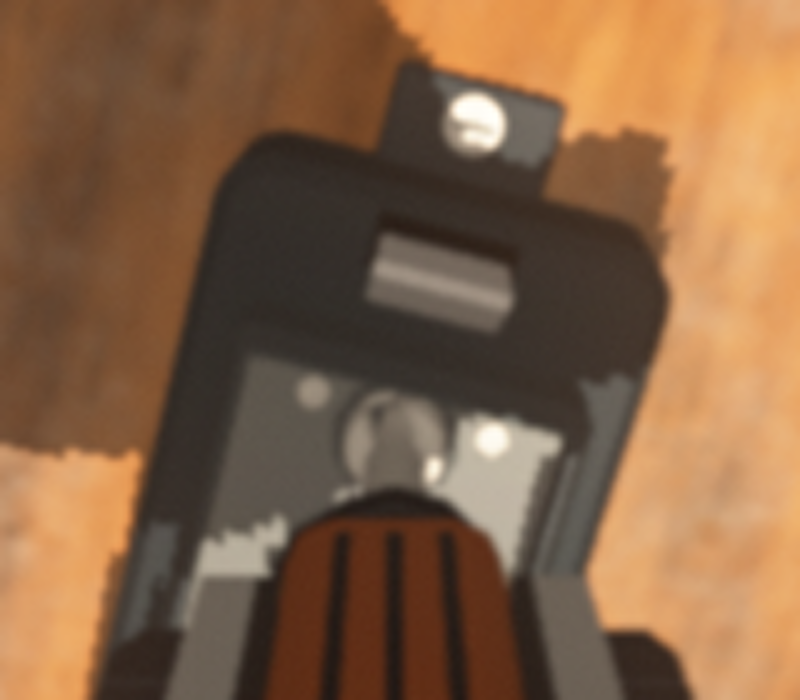

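>>> servo_tool(
  moves=[
    [255,[0,0,0.0005],0.06],
    [255,[0,0,0],0.07],
    [255,[0,0,0],0.07],
    [255,[0,0,0],0.07],
    [255,[0,0,0],0.07],
    [255,[0,0,0],0.07],
    [255,[0,0,0],0.03],
    [255,[0,0,0],0],
  ],
)

```text
time: 10.65
tool_pos: [0.5054, 0.0913, 0.1355]
tcp_rot: [-2.441, -1.96, 0.05]
wrist_force: [-0.3, 0.1, 0.7]
width: 0.248
```

```bash
python3 look.py w10 240 400 130 270 5 "[.5017,.0897,.038]"; python3 -c "
from h import *
print(bot.read_state()['torque'],bot.read_state()['joint_torque'])"
```

```text
10.65 [ 0.135  0.09   2.045 -0.009  1.04   0.357] [0.5054 0.0913 0.1355] yangle -12.49 zaxis [-0.0314 -0.0117 -0.9994] 21.064637837233985 [-0.29  0.12  0.74]
delta tool [-0.0006 -0.0005  0.0976]
[-0.00276524  0.02320835  0.03854096] [ 1.35176777e-02 -3.77188110e+01 -3.26944900e+01  1.63893169e-02
  1.37634147e-01  1.75587698e-01]
```

View pics/w10.png

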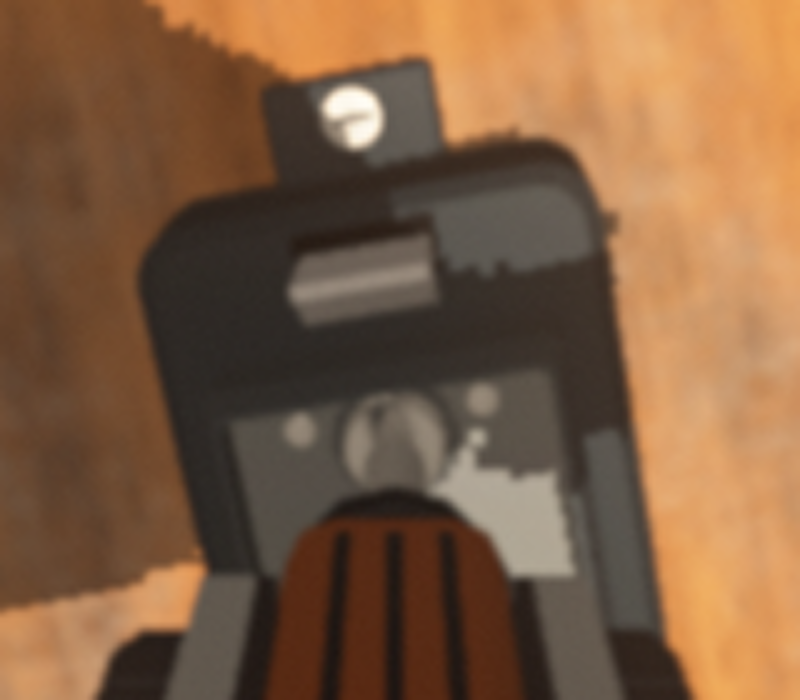

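>>> servo_tool(
  moves=[
    [255,[0,0,0],0.04],
    [255,[0,0,0],0.04],
    [255,[0,0,0],0.03],
    [255,[0,0,0],0.02],
    [255,[0,0,0],0.02],
    [255,[0,0,0],0],
    [255,[0,0,0],0],
    [255,[0,0,0],0],
  ],
)

```text
time: 11.37
tool_pos: [0.5055, 0.0913, 0.1355]
tcp_rot: [-2.578, -1.781, 0.05]
wrist_force: [-0.1, 0.4, -1.3]
width: 0.251
```

```bash
python3 look.py w11 240 400 130 270 5 "[.5017,.0897,.038]"; python3 -c "
from h import *
print(bot.read_state()['torque'])"
```

```text
11.3667 [ 0.135  0.09   2.045 -0.009  1.039  0.501] [0.5055 0.0913 0.1355] yangle -20.75 zaxis [-0.031  -0.0117 -0.9995] 21.341791697772273 [-0.05  0.41 -1.27]
delta tool [-0.0007 -0.0006  0.0976]
[-0.03660827  0.03093771  0.08671406]
```

View pics/w11.png

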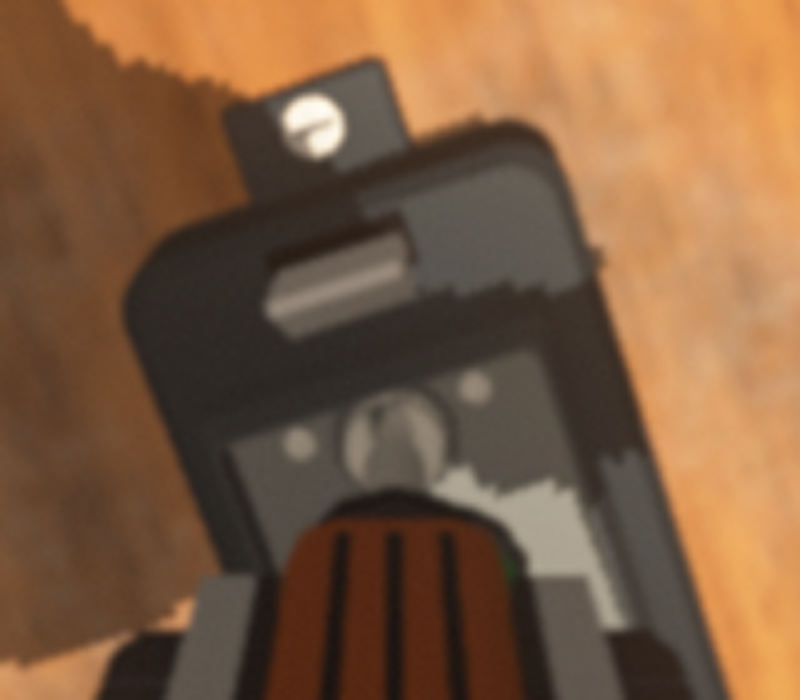

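>>> servo_tool(
  moves=[
    [255,[0,0,0],-0.06],
    [255,[0,0,0],-0.06],
    [255,[0,0,0],0],
    [255,[0,0,-0.003],0],
    [255,[0,0,-0.01],0],
    [255,[0,0,-0.02],0],
    [255,[0,0,-0.02],0],
    [255,[0,0,-0.01],0],
  ],
)

```text
time: 12.08
tool_pos: [0.505, 0.0919, 0.1991]
tcp_rot: [-2.462, -1.928, 0.059]
wrist_force: [0.7, 0.5, -0.4]
width: 0.251
```

```bash
python3 look.py w12 200 440 100 300 3 "[.5017,.0897,.038]"
python3 - <<'E'
from h import *
s,R=st(); off=R.T@np.array([0,0,0])
tip=s["tool_pos"]+.0976*R[:,2]; print("tip",tip)
print("delta tip->hole above", (R.T@(np.array([.6188,-.112,tip[2]])-tip)).round(4))
E
```

```text
12.0833 [ 0.136  0.027  1.983 -0.007  1.171  0.381] [0.505  0.0919 0.1991] yangle -13.9 zaxis [-0.0386 -0.0122 -0.9992] 21.309517379701212 [ 0.7   0.49 -0.39]
delta tool [0.0005 0.0029 0.1611]
tip [0.50281285 0.0909268  0.10337409]
delta tip->hole above [-0.1692  0.1612 -0.0017]
```

View pics/w12.png

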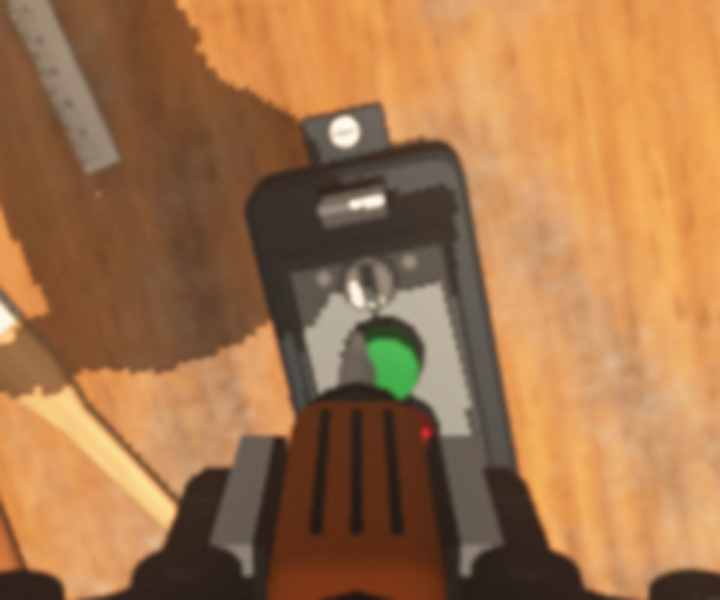

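>>> servo_tool(
  moves=[
    [255,[-0.015,0.014,0],0],
    [255,[-0.027,0.026,0],0],
    [255,[-0.027,0.026,0],0],
    [255,[-0.027,0.026,0],0],
    [255,[-0.027,0.026,0],0],
    [255,[-0.027,0.026,0],0],
    [255,[-0.015,0.014,0],0],
    [255,[0,0,0],0],
  ],
)

```text
time: 12.8
tool_pos: [0.6257, -0.1127, 0.2015]
tcp_rot: [-2.465, -1.933, 0.044]
wrist_force: [-0.1, 0.1, -0.4]
width: 0.248
```

```bash
cat > hole.py <<'E'
from h import *
s,R=st(); 
tip=s["tool_pos"]+.0976*R[:,2]; print("tip",tip)
print("delta tip->hole", (R.T@(np.array([.6188,-.112,.052])-tip)).round(4))
E
python3 look.py w13 200 440 100 300 3 "[.5017,.0897,.038]"; python3 hole.py
```

```text
12.8 [-0.209  0.244  1.732 -0.018  1.19   0.038] [ 0.6257 -0.1127  0.2015] yangle -13.8 zaxis [-0.0274 -0.0108 -0.9996] 21.094488675774276 [-0.15  0.12 -0.37]
delta tool [ 0.1698 -0.1647  0.1646]
tip [ 0.62204496 -0.11227461  0.10369465]
delta tip->hole [ 0.0003 -0.0019  0.0518]
```

View pics/w13.png

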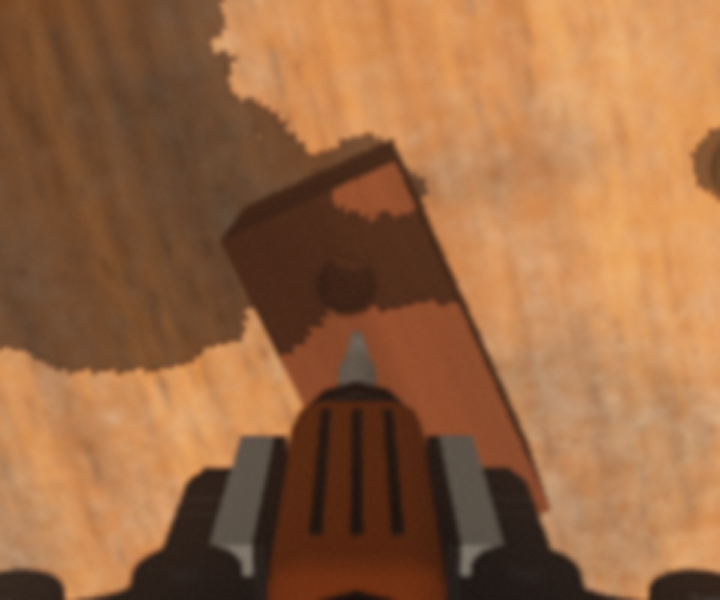

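Run:
```python
from h import *
c=dict(np.load("w13.npz")); X=ray(c,315.4,195.7,.052); s,R=st(); print(X, R.T@(X-s["tool_pos"]))
```

```text
[ 0.62059955 -0.11116604  0.052     ] [ 0.00157871 -0.00035353  0.14930143]
```

>>> servo_tool(
  moves=[
    [255,[0.001,-0.0022,0.003],0],
    [255,[0,0,0.01],0],
    [255,[0,0,0.01],0],
    [255,[0,0,0.01],0],
    [255,[0,0,0.006],0],
    [255,[0,0,0.002],0],
    [255,[0,0,0],0],
    [255,[0,0,0],0],
  ],
)

```text
time: 13.52
tool_pos: [0.6163, -0.1032, 0.1526]
tcp_rot: [-2.453, -1.933, 0.051]
wrist_force: [0.7, -0.8, -0.6]
width: 0.245
```

```bash
python3 look.py w14 240 400 130 270 5 "[.5017,.0897,.038]"; python3 hole.py
```

```text
13.5167 [-0.199  0.273  1.793 -0.015  1.111  0.044] [ 0.6163 -0.1032  0.1526] yangle -13.54 zaxis [-0.0363 -0.0064 -0.9993] 20.848704760058187 [ 0.65 -0.84 -0.63]
delta tool [ 0.1625 -0.1526  0.1175]
tip [ 0.61275683 -0.10383712  0.05514001]
delta tip->hole [-0.0065  0.0079  0.003 ]
```

View pics/w14.png

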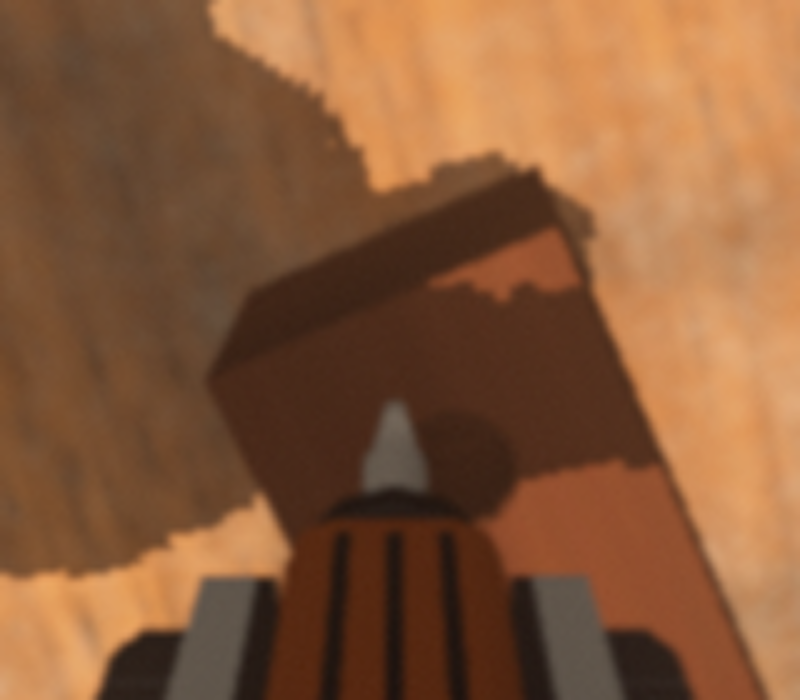

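>>> servo_tool(
  moves=[
    [255,[0,0,-0.003],0],
    [255,[-0.002,0.0025,0],0],
    [255,[-0.002,0.0025,0],0],
    [255,[-0.002,0.0025,0],0],
    [255,[0,0,0],0],
    [255,[0,0,0],0],
    [255,[0,0,0],0],
    [255,[0,0,0],0],
  ],
)

```text
time: 14.23
tool_pos: [0.6255, -0.1127, 0.1591]
tcp_rot: [-2.458, -1.935, 0.045]
wrist_force: [0.3, -0.1, -0.7]
width: 0.246
```

```bash
python3 look.py w15 240 400 130 270 5 "[.5017,.0897,.038]"; python3 hole.py; python3 -c "
from h import *
print(bot.read_state()['joint_vel'].round(4))"
```

```text
14.2333 [-0.21   0.282  1.768 -0.015  1.12   0.033] [ 0.6255 -0.1127  0.1591] yangle -13.58 zaxis [-0.0303 -0.0077 -0.9995] 20.872171825577244 [ 0.25 -0.1  -0.69]
delta tool [ 0.1695 -0.1644  0.1232]
tip [ 0.62243541 -0.11344004  0.06149142]
delta tip->hole [ 0.0007 -0.0036  0.0096]
[ 0.0032 -0.0025  0.002   0.0007  0.0008  0.0009]
```

View pics/w15.png

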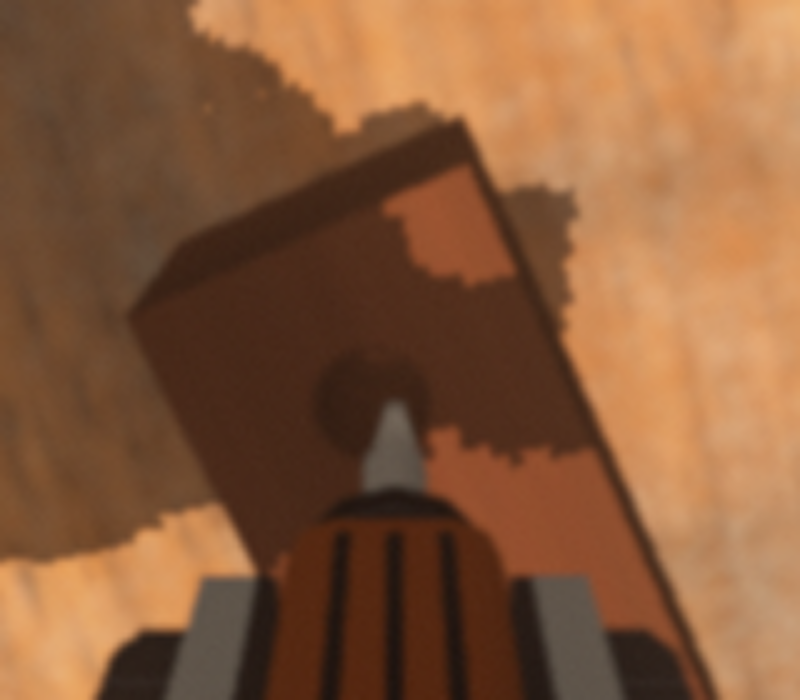

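>>> servo_tool(
  moves=[
    [255,[0.0003,-0.0012,0],0],
    [255,[0,-0.0012,0],0],
    [255,[0,0,0],0],
    [255,[0,0,0],0],
    [255,[0,0,0.002],0],
    [255,[0,0,0.002],0],
    [255,[0,0,0],0],
    [255,[0,0,0],0],
  ],
)

```text
time: 14.95
tool_pos: [0.6221, -0.1113, 0.1543]
tcp_rot: [-2.457, -1.935, 0.046]
wrist_force: [0.6, 0.2, -1.1]
width: 0.246
```

```bash
python3 look.py w16 240 400 130 270 5 "[.5017,.0897,.038]"; python3 hole.py
```

```text
14.95 [-0.209  0.281  1.779 -0.015  1.111  0.034] [ 0.6221 -0.1113  0.1543] yangle -13.55 zaxis [-0.0313 -0.0074 -0.9995] 20.948453950457253 [ 0.58  0.2  -1.11]
delta tool [ 0.1689 -0.1608  0.1185]
tip [ 0.61898435 -0.1119941   0.05669243]
delta tip->hole [ 0.     -0.      0.0047]
```

View pics/w16.png

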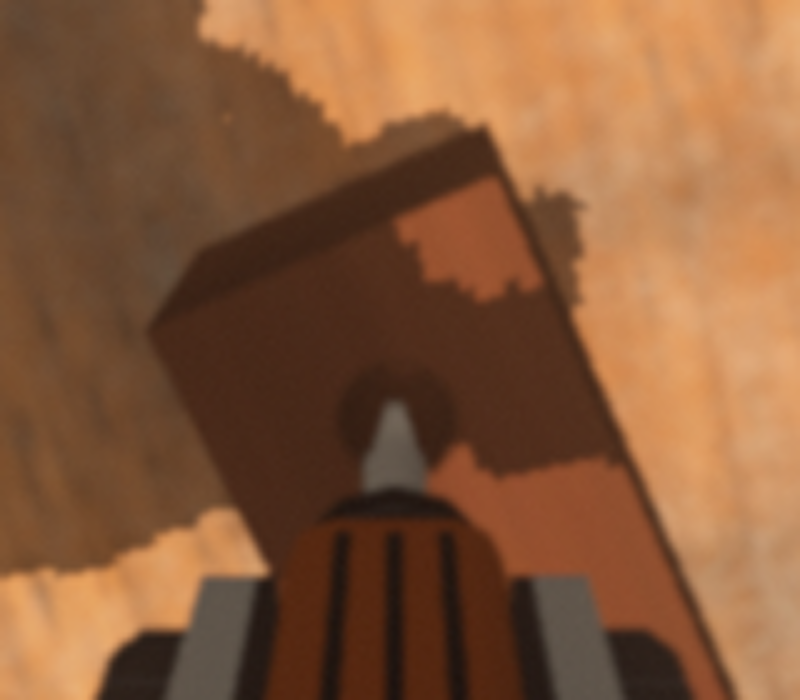

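>>> servo_tool(
  moves=[
    [255,[0,0,0.003],0],
    [255,[0,0,0.004],0],
    [255,[0,0,0.004],0],
    [255,[0,0,0.004],0],
    [255,[0,0,0.004],0],
    [255,[0,0,0.003],0],
    [255,[0,0,0],0],
    [255,[0,0,0],0],
  ],
)

```text
time: 15.67
tool_pos: [0.6208, -0.1114, 0.1289]
tcp_rot: [-2.456, -1.935, 0.047]
wrist_force: [-0.3, -0.2, 0.1]
width: 0.245
```

```bash
python3 look.py w17 240 400 130 270 5 "[.5017,.0897,.038]"; python3 hole.py
```

```text
15.6667 [-0.21   0.304  1.8   -0.016  1.069  0.034] [ 0.6208 -0.1114  0.1289] yangle -13.56 zaxis [-0.0329 -0.0071 -0.9994] 20.866887840358878 [-0.3  -0.24  0.09]
delta tool [ 0.169  -0.1601  0.0933]
tip [ 0.61752604 -0.11206975  0.03133185]
delta tip->hole [ 0.0001  0.0006 -0.0207]
```

>>> servo_tool(
  moves=[
    [255,[0,0.0005,0.003],0],
    [255,[0,0,0.004],0],
    [255,[0,0,0.004],0],
    [255,[0,0,0.004],0],
    [255,[0,0,0.004],0],
    [255,[0,0,0.003],0],
    [255,[0,0,0.0],0],
    [255,[0,0,0],0],
  ],
)

```text
time: 16.38
tool_pos: [0.6208, -0.1118, 0.1048]
tcp_rot: [-2.456, -1.935, 0.047]
wrist_force: [0.2, -0.7, -0.0]
width: 0.25
```

```bash
python3 look.py w18 240 400 130 270 5 "[.5017,.0897,.038]"; python3 hole.py
```

```text
16.3833 [-0.21   0.33   1.816 -0.016  1.026  0.035] [ 0.6208 -0.1118  0.1048] yangle -13.56 zaxis [-0.0323 -0.0072 -0.9995] 21.2206753842105 [ 0.25 -0.68 -0.  ]
delta tool [ 0.1689 -0.161   0.0692]
tip [ 0.61755051 -0.11244585  0.00723623]
delta tip->hole [ 0.0001 -0.0002 -0.0448]
```

View pics/w18.png

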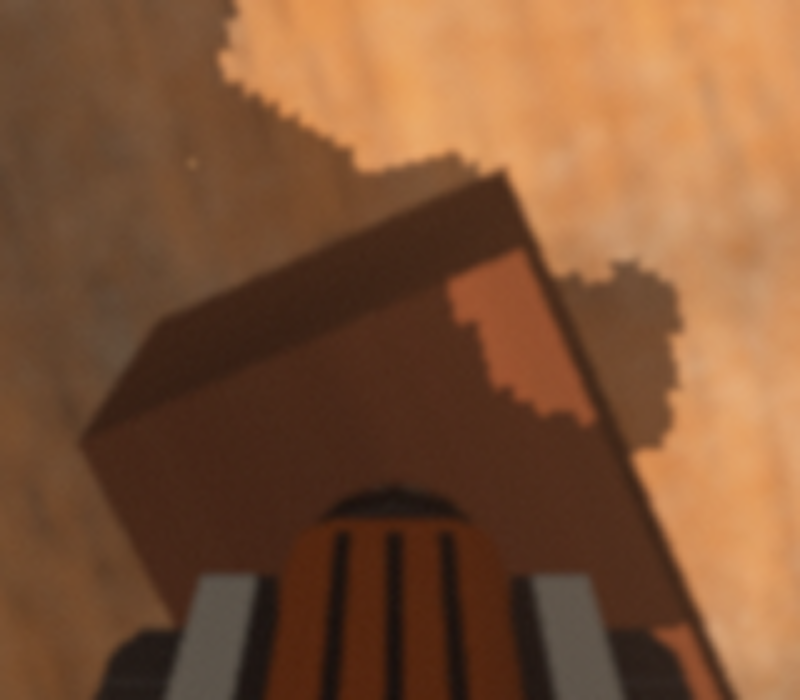

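Down 2–3 mm more, then open.

>>> servo_tool(
  moves=[
    [255,[0,0,0.002],0],
    [255,[0,0,0.0005],0],
    [255,[0,0,0],0],
    [255,[0,0,0],0],
    [160,[0,0,0],0],
    [120,[0,0,0],0],
    [60,[0,0,0],0],
    [0,[0,0,0],0],
  ],
)

```text
time: 17.1
tool_pos: [0.6219, -0.112, 0.1037]
tcp_rot: [-2.458, -1.936, 0.044]
wrist_force: [-0.8, -1.2, 0.4]
width: 0.787
```

>>> servo_tool(
  moves=[
    [0,[0,0,0],0],
    [0,[0,0,0],0],
    [0,[0,0,0],0],
    [0,[0,0,0],0],
    [0,[0,0,-0.005],0],
    [0,[0,0,-0.015],0],
    [0,[0,0,-0.02],0],
    [0,[0,0,-0.02],0],
  ],
)

```text
time: 17.77
tool_pos: [0.6195, -0.1107, 0.1601]
tcp_rot: [-2.451, -1.93, 0.056]
wrist_force: [0.4, 0.4, 0.8]
width: 1.001
```

```bash
python3 look.py w19 160 480 100 340 2 "[.428,-.168,.15]"
python3 - <<'E'
from h import *
c=bot.read_camera("top"); np.savez("t19.npz",**c);crop(c,320,440,130,300,4,"pics/t19.png")
E
```

```text
17.7667 [-0.209  0.276  1.773 -0.015  1.132  0.034] [ 0.6195 -0.1107  0.1601] yangle -13.57 zaxis [-0.0412 -0.0053 -0.9991] 85.07909784915341 [0.36 0.41 0.84]
delta tool [-0.1004 -0.1722  0.0183]
```

View pics/w19.png

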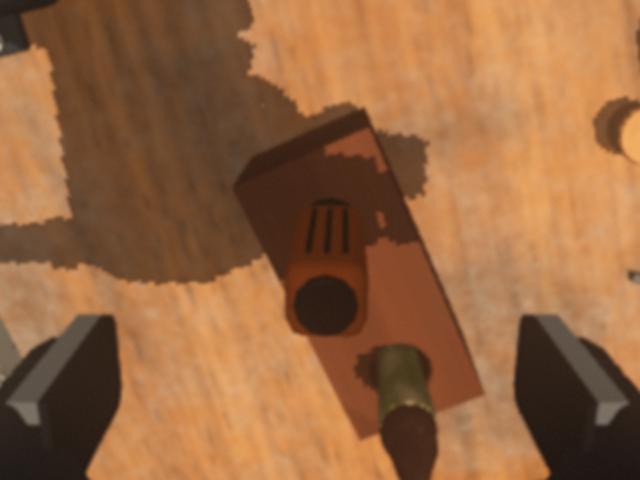

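The driver stands in the block with its cap at (322,252) in full-image pixels. I'll check its top height and position against the start.

Run:
```python
from h import *
for f,(a,b,e,d) in {"w19":(220,420,130,300),"t19":(345,420,140,205),"top0":(345,380,155,205)}.items():
    c=dict(np.load(f+".npz")); W=cloud(c);Z=W[...,2]
    vv,uu=np.mgrid[0:400,0:640]
    for lo,hi in ((.111,.13),(.085,.1)):
        m=(uu>=a)&(uu<b)&(vv>=e)&(vv<d)&(Z>lo)&(Z<hi)&(W[...,1]>-.14)&(W[...,1]<-.09)&(W[...,0]<.645)&(W[...,0]>.59)
        P=W[m]
        if len(P)>10: print(f,lo,len(P),np.median(P,0),P[:,2].max(),cv2.minAreaRect((P[:,:2]*1000).astype(np.float32)))
```

```text
w19 0.111 1532 [ 0.6213358  -0.10914229  0.11748748] 0.12102956610416853 ((620.5731201171875, -111.05977630615234), (20.98954963684082, 21.77862548828125), 77.4171142578125)
w19 0.085 296 [ 0.62374893 -0.10146385  0.09285751] 0.0999939851482515 ((622.545166015625, -103.16521453857422), (5.532595157623291, 21.720911026000977), 76.39453887939453)
top0 0.111 104 [ 0.61730351 -0.11226731  0.11876328] 0.12429441856897772 ((618.6626586914062, -111.62960052490234), (20.818517684936523, 21.38585090637207), 86.61071014404297)
top0 0.085 19 [ 0.60869625 -0.11042155  0.09068886] 0.09905713454894834 ((611.143798828125, -108.67494201660156), (20.830421447753906, 7.0063323974609375), 62.256168365478516)
```

View pics/t19.png

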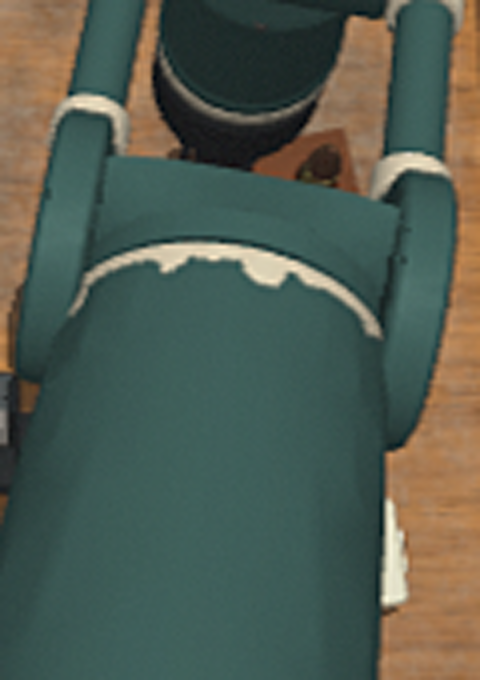

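>>> servo_tool(
  moves=[
    [0,[-0.005,-0.009,0],0],
    [0,[-0.012,-0.0205,0],0],
    [0,[-0.014,-0.024,0],0],
    [0,[-0.014,-0.024,0],0],
    [0,[-0.014,-0.024,0],0],
    [0,[-0.014,-0.024,0],0],
    [0,[-0.012,-0.0205,0],0],
    [0,[-0.005,-0.009,0],0],
  ],
)

```text
time: 18.53
tool_pos: [0.4389, -0.1624, 0.163]
tcp_rot: [-2.447, -1.936, 0.054]
wrist_force: [-0.7, 0.8, 0.7]
width: 1.002
```

>>> servo_tool(
  moves=[
    [0,[0,0,0],0],
    [0,[0,0,0],-0.08],
    [0,[0,0,0],-0.09],
    [0,[0,0,0],-0.09],
    [0,[0,0,0],-0.08],
    [0,[0,0,0],0],
    [0,[0,0,0],0],
    [0,[0,0,0],0],
  ],
)

```text
time: 19.2
tool_pos: [0.4374, -0.1612, 0.159]
tcp_rot: [-2.069, -2.324, 0.046]
wrist_force: [-0.2, -0.4, 0.1]
width: 1.003
```

```bash
python3 look.py w20 0 640 0 400 1 "[.4275,-.168,.1]"
```

```text
19.2 [-0.394 -0.025  2.115 -0.02   1.089 -0.501] [ 0.4374 -0.1612  0.159 ] yangle 6.65 zaxis [-0.0418 -0.002  -0.9991] 85.26559463942147 [-0.15 -0.41  0.09]
delta tool [-0.0058 -0.0082  0.0594]
```

View pics/w20.png

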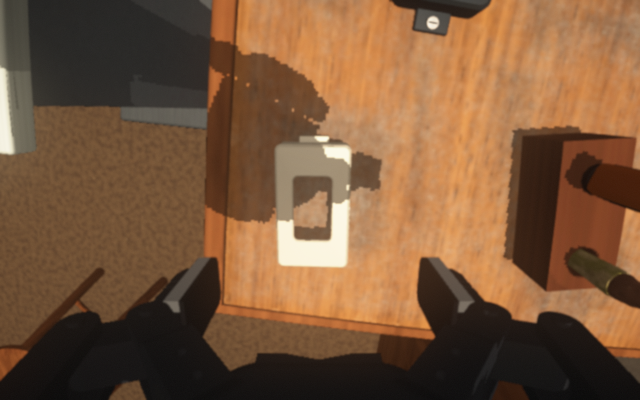

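>>> servo_tool(
  moves=[
    [0,[-0.0022,-0.003,0],0],
    [0,[-0.0022,-0.003,0],0],
    [0,[0,0,0],0],
    [0,[0,0,0],0],
    [0,[0,0,0.02],0],
    [0,[0,0,0.02],0],
    [0,[0,0,0],0],
    [0,[0,0,0],0],
  ],
)

```text
time: 19.92
tool_pos: [0.4315, -0.1678, 0.12]
tcp_rot: [-2.077, -2.322, 0.043]
wrist_force: [-0.1, 0.3, 1.3]
width: 1.003
```

```bash
python3 look.py w21 0 640 0 400 1 "[.4275,-.168,.1]"
python3 - <<'E'
from h import *
c=dict(np.load("w21.npz"));W=cloud(c);Z=W[...,2];s,R=st()
vv,uu=np.mgrid[0:400,0:640]
m=(uu>=240)&(uu<400)&(vv>=80)&(vv<330)&(Z>.02)&(Z<.032)
k,l,s_,_=cv2.connectedComponentsWithStats(m.astype(np.uint8)); i=1+np.argmax(s_[1:,4]); P=W[l==i]
r=cv2.minAreaRect((P[:,:2]*1000).astype(np.float32)); print(r,s_[i],np.median(P[:,2]))
print("in tool",R.T@(np.array([r[0][0]/1000,r[0][1]/1000,.026])-s["tool_pos"]))
E
```

```text
19.9167 [-0.412  0.014  2.158 -0.022  1.003 -0.511] [ 0.4315 -0.1678  0.12  ] yangle 6.39 zaxis [-0.0377 -0.0036 -0.9993] 85.22780402937119 [-0.11  0.33  1.26]
delta tool [ 0.0003 -0.0032  0.0202]
((428.521728515625, -166.51634216308594), (58.35739517211914, 100.91474151611328), 6.27614164352417) [ 273  140   92  144 9112] 0.02500532518680406
in tool [0.00134418 0.00109946 0.09391928]
```

View pics/w21.png

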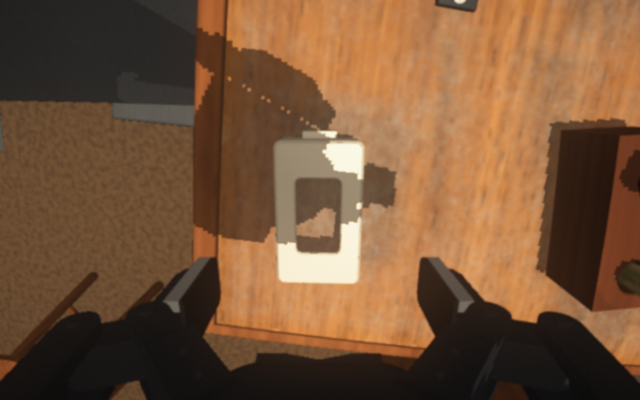

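>>> servo_tool(
  moves=[
    [0,[0.0005,-0.0003,0.018],0],
    [0,[0,0,0.02],0],
    [0,[0,0,0.02],0],
    [0,[0,0,0.012],0],
    [0,[0,0,0.005],0],
    [0,[0,0,0],0],
    [0,[0,0,0],0],
    [0,[0,0,0],0],
  ],
)

```text
time: 20.63
tool_pos: [0.4357, -0.1708, 0.0521]
tcp_rot: [-2.087, -2.332, 0.036]
wrist_force: [-0.0, -0.3, 0.9]
width: 1.001
```

```bash
python3 look.py w22 0 640 0 400 1 "[.4275,-.168,.028]"
```

```text
20.6333 [-0.414  0.115  2.202 -0.025  0.842 -0.508] [ 0.4357 -0.1708  0.0521] yangle 6.34 zaxis [-0.024  -0.0095 -0.9997] 85.04793151314405 [-0.02 -0.27  0.9 ]
delta tool [ 0.0039 -0.0072  0.0243]
```

View pics/w22.png

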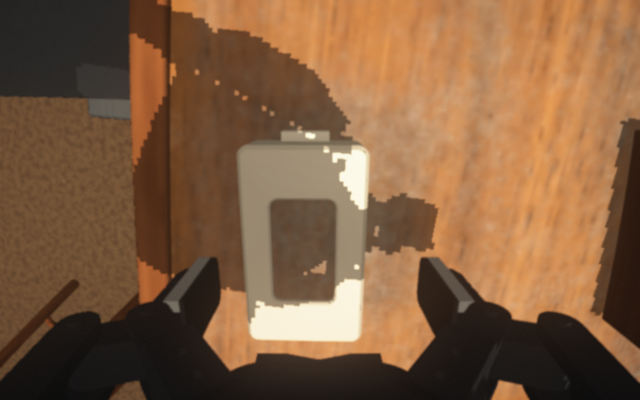

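>>> servo_tool(
  moves=[
    [0,[0,0,-0.005],0],
    [0,[0,0,-0.007],0],
    [0,[0,0,-0.008],0],
    [0,[0,0,-0.008],0],
    [0,[0,0,-0.008],0],
    [0,[0,0,-0.007],0],
    [0,[0,0,-0.004],0],
    [0,[0,0,0],0],
  ],
)

```text
time: 21.35
tool_pos: [0.4404, -0.1718, 0.1096]
tcp_rot: [-2.094, -2.339, 0.031]
wrist_force: [0.2, 0.0, 0.8]
width: 1.0
```

>>> servo_tool(
  moves=[
    [0,[0.0015,-0.0035,0],0],
    [0,[0.001,-0.0035,0],0],
    [0,[0,0,0],0],
    [0,[0,0,0.02],0],
    [0,[0,0,0.02],0],
    [0,[0,0,0],0],
    [0,[0,0,0],0],
    [0,[0,0,0],0],
  ],
)

```text
time: 22.02
tool_pos: [0.4304, -0.1699, 0.0683]
tcp_rot: [-2.093, -2.338, 0.032]
wrist_force: [0.6, -0.1, 0.7]
width: 0.998
```

```bash
python3 look.py w23 0 640 0 400 1 "[.4275,-.168,.028]"
```

```text
22.0167 [-0.417  0.075  2.209 -0.024  0.868 -0.512] [ 0.4304 -0.1699  0.0683] yangle 6.33 zaxis [-0.0165 -0.0128 -0.9998] 84.85560901852051 [ 0.62 -0.05  0.72]
delta tool [ 0.0027 -0.0019  0.0403]
```

>>> servo_tool(
  moves=[
    [0,[0.001,-0.0007,0],0],
    [0,[0.001,-0.0007,0],0],
    [0,[0,0,0],0],
    [0,[0,0,0.012],0],
    [0,[0,0,0.012],0],
    [0,[0,0,0.007],0],
    [0,[0,0,0],0],
    [0,[0,0,0],0],
  ],
)

```text
time: 22.73
tool_pos: [0.4331, -0.1703, 0.0423]
tcp_rot: [2.09, 2.336, -0.026]
wrist_force: [0.3, -0.5, -1.2]
width: 0.999
```

```bash
python3 look.py w24 0 640 0 400 1 "[.4275,-.168,.028]"
```

```text
22.7333 [-0.415  0.116  2.226 -0.026  0.798 -0.508] [ 0.4331 -0.1703  0.0423] yangle 6.35 zaxis [-0.0057 -0.0175 -0.9998] 84.92998683832371 [ 0.28 -0.54 -1.23]
delta tool [ 0.0032 -0.0052  0.0143]
```

View pics/w24.png

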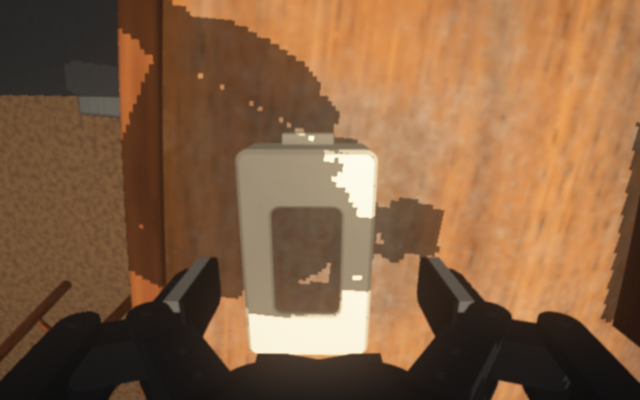

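>>> servo_tool(
  moves=[
    [0,[0.0012,-0.002,0],0],
    [0,[0.0012,-0.0018,0],0],
    [0,[0,0,0],0],
    [0,[0,0,0.004],0],
    [0,[0,0,0.004],0],
    [0,[0,0,0.003],0],
    [0,[0,0,0],0],
    [0,[0,0,0],0],
  ],
)

```text
time: 23.45
tool_pos: [0.43, -0.1689, 0.0323]
tcp_rot: [2.088, 2.333, -0.025]
wrist_force: [0.2, -1.1, -0.3]
width: 1.002
```

```bash
python3 look.py w25 0 640 0 400 1 "[.4275,-.168,.028]"
```

```text
23.45 [-0.415  0.125  2.24  -0.026  0.771 -0.507] [ 0.43   -0.1689  0.0323] yangle 6.35 zaxis [-0.0024 -0.019  -0.9998] 85.17859313982315 [ 0.21 -1.12 -0.27]
delta tool [ 0.0013 -0.0024  0.0043]
```

View pics/w25.png

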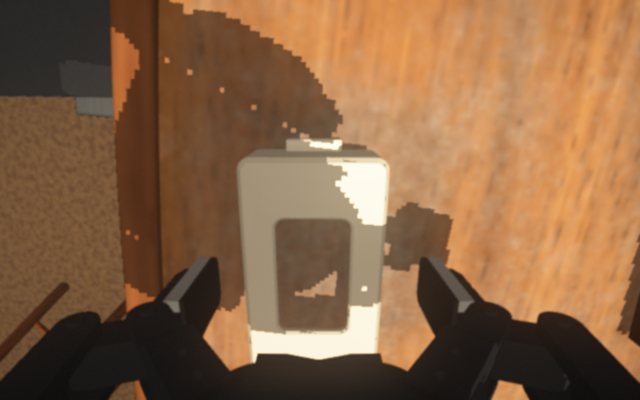

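>>> servo_tool(
  moves=[
    [0,[0.0006,-0.0016,0.0012],0],
    [0,[0,0,0.0014],0],
    [0,[0,0,0],0],
    [60,[0,0,0],0],
    [90,[0,0,0],0],
    [120,[0,0,0],0],
    [255,[0,0,0],0],
    [255,[0,0,0],0],
  ],
  newtons=60,
)

```text
time: 24.17
tool_pos: [0.4288, -0.1688, 0.0302]
tcp_rot: [2.087, 2.332, -0.024]
wrist_force: [-0.9, -0.2, -0.8]
width: 0.665
```

```bash
python3 look.py w26 0 640 0 400 1 "[.4275,-.168,.028]"
```

```text
24.1667 [-0.416  0.127  2.244 -0.026  0.765 -0.508] [ 0.4288 -0.1688  0.0302] yangle 6.35 zaxis [-0.0016 -0.0193 -0.9998] 56.559497727057376 [-0.87 -0.17 -0.81]
delta tool [ 0.0009 -0.0012  0.0022]
```

View pics/w26.png

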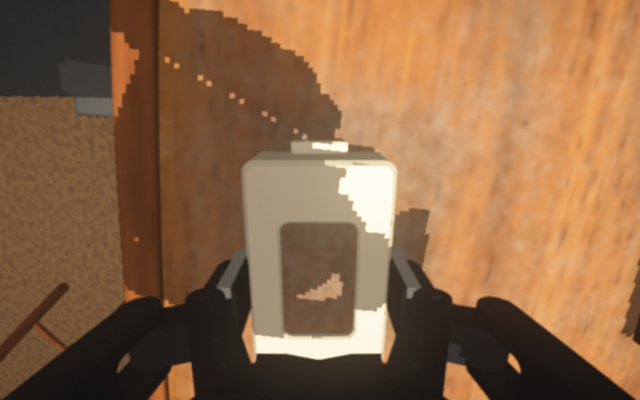

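>>> servo_tool(
  moves=[
    [255,[0,0,0],0],
    [255,[0,0,0],0],
    [255,[0,0,-0.004],0],
    [255,[0,0,-0.01],0],
    [255,[0,0,-0.015],0],
    [255,[0,0,-0.015],0],
    [255,[0,0,-0.015],0],
    [255,[0,0,-0.008],0],
  ],
  newtons=100,
)

```text
time: 24.88
tool_pos: [0.4257, -0.166, 0.0991]
tcp_rot: [2.092, 2.338, -0.028]
wrist_force: [0.6, -0.4, -0.7]
width: 0.653
```

>>> servo_tool(
  moves=[
    [255,[0,0,-0.005],0],
    [255,[0,0,0],0.05],
    [255,[0,0,0],0.05],
    [255,[0,0,0],0.04],
    [255,[0,0,0],0],
    [255,[0,0,0],0],
    [255,[0,0,0],0],
    [255,[0,0,0],0],
  ],
)

```text
time: 25.55
tool_pos: [0.4273, -0.1665, 0.1088]
tcp_rot: [2.249, 2.177, -0.024]
wrist_force: [-0.4, 0.2, -0.8]
width: 0.652
```

```bash
python3 look.py w27 0 640 0 400 1 "[.5007,.0552,.12]"
python3 - <<'E'
from h import *
c=dict(np.load("w27.npz"));W=cloud(c);s,R=st()
T=(W-s["tool_pos"])@R
m=(abs(T[...,1])<.04)&(T[...,0]>-.07)&(T[...,0]<.07)&(T[...,2]>-.005)&(T[...,2]<.015)
vv,uu=np.mgrid[0:400,0:640]; m&=(vv>120)&(vv<350)&(uu>235)&(uu<400)
P=T[m]; print(len(P),np.median(P,0),P.min(0),P.max(0))
m2=(np.abs(T[...,1]-.002)<.01)&m; print("wall strip x hist",np.histogram(T[m2][:,0],bins=np.arange(-.03,.065,.005)))
A=np.c_[P[:,:2],np.ones(len(P))]; print("plane",np.linalg.lstsq(A,P[:,2],rcond=None)[0])
E
```

```text
25.55 [-0.413 -0.003  2.199 -0.023  0.941 -0.367] [ 0.4273 -0.1665  0.1088] yangle -1.86 zaxis [-0.0032 -0.0186 -0.9998] 55.383480959563414 [-0.38  0.25 -0.77]
delta tool [ 0.2237  0.0662 -0.0156]
20575 [0.02718836 0.00093418 0.0046991 ] [-0.03201933 -0.03354787 -0.00499653] [0.05290681 0.03512424 0.01499559]
wall strip x hist (array([421, 330,   0,   0,   0,   0,   0,   0,   0,   0,   0, 158, 675,
       676, 722, 729, 612,   0]), array([-3.0000000e-02, -2.5000000e-02, -2.0000000e-02, -1.5000000e-02,
       -1.0000000e-02, -5.0000000e-03,  6.9388939e-18,  5.0000000e-03,
        1.0000000e-02,  1.5000000e-02,  2.0000000e-02,  2.5000000e-02,
        3.0000000e-02,  3.5000000e-02,  4.0000000e-02,  4.5000000e-02,
        5.0000000e-02,  5.5000000e-02,  6.0000000e-02]))
plane [-0.00471211 -0.00371364  0.00485844]
```

View pics/w27.png

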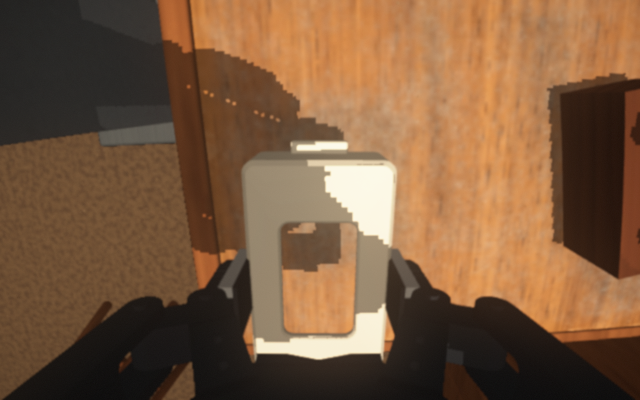

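>>> servo_tool(
  moves=[
    [255,[0.006,0.0018,-0.001],0],
    [255,[0.012,0.0036,-0.001],0],
    [255,[0.018,0.0054,-0.001],0],
    [255,[0.02,0.006,0],0],
    [255,[0.02,0.006,0],0],
    [255,[0.02,0.006,0],0],
    [255,[0.02,0.006,0],0],
    [255,[0.02,0.006,0],0],
  ],
)

```text
time: 26.27
tool_pos: [0.4735, -0.0273, 0.1089]
tcp_rot: [2.256, 2.171, -0.025]
wrist_force: [0.4, 0.1, -0.8]
width: 0.653
```

>>> servo_tool(
  moves=[
    [255,[0.02,0.006,0],0],
    [255,[0.02,0.006,0],0],
    [255,[0.016,0.005,0],0],
    [255,[0.012,0.0036,0],0],
    [255,[0.006,0.0018,0],0],
    [255,[0,0,0],0],
    [255,[0,0,0],0],
    [255,[0,0,0],0],
  ],
)

```text
time: 26.93
tool_pos: [0.4998, 0.056, 0.107]
tcp_rot: [2.249, 2.181, -0.024]
wrist_force: [-1.0, -0.1, -0.9]
width: 0.653
```

```bash
python3 look.py w28 0 640 0 400 1 "[.5007,.0532,.057]"
```

```text
26.9333 [ 0.073  0.09   2.105 -0.02   0.953  0.115] [0.4998 0.056  0.107 ] yangle -1.74 zaxis [-0.0051 -0.017  -0.9998] 55.48860033873457 [-1.02 -0.06 -0.94]
delta tool [-0.002   0.0012  0.05  ]
```

View pics/w28.png

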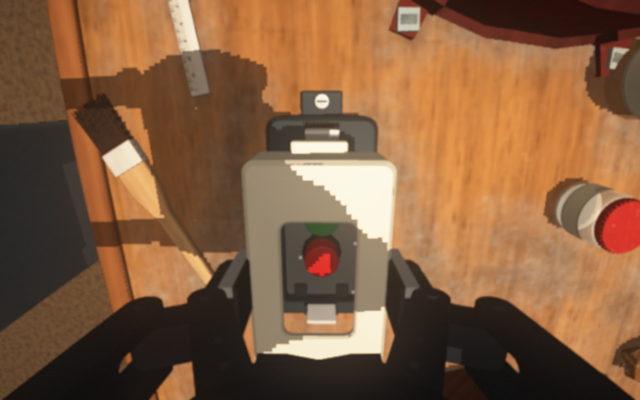

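>>> servo_tool(
  moves=[
    [255,[-0.0008,0.0006,0],0],
    [255,[-0.0008,0.0004,0],0],
    [255,[0,0,0],0],
    [255,[0,0,0.006],0],
    [255,[0,0,0.008],0],
    [255,[0,0,0.006],0],
    [255,[0,0,0],0],
    [255,[0,0,0],0],
  ],
)

```text
time: 27.65
tool_pos: [0.4995, 0.0504, 0.0845]
tcp_rot: [2.254, 2.176, -0.026]
wrist_force: [0.3, 0.1, -0.3]
width: 0.654
```

```bash
python3 look.py w29 220 420 80 360 2 "[.5007,.0532,.057]"
```

```text
27.65 [ 0.062  0.12   2.121 -0.022  0.908  0.111] [0.4995 0.0504 0.0845] yangle -2.03 zaxis [-0.0064 -0.0177 -0.9998] 55.60327908979413 [ 0.29  0.15 -0.35]
delta tool [0.0033 0.0012 0.0274]
```

View pics/w29.png

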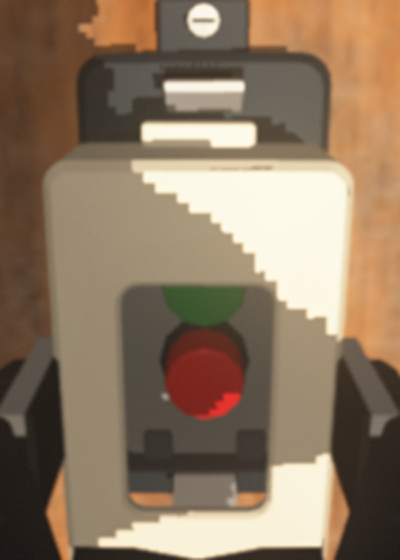

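>>> servo_tool(
  moves=[
    [255,[0.0012,0.0005,0],0],
    [255,[0.0012,0.0004,0],0],
    [255,[0,0,0],0],
    [255,[0,0,0],0],
    [255,[0,0,0.002],0],
    [255,[0,0,0.002],0],
    [255,[0,0,0],0],
    [255,[0,0,0],0],
  ],
)

```text
time: 28.37
tool_pos: [0.5012, 0.0534, 0.0807]
tcp_rot: [2.253, 2.176, -0.025]
wrist_force: [-0.7, 0.0, -1.8]
width: 0.656
```

```bash
python3 look.py w30 220 420 80 360 2 "[.5007,.0532,.057]"
```

```text
28.3667 [ 0.068  0.128  2.12  -0.022  0.899  0.116] [0.5012 0.0534 0.0807] yangle -1.99 zaxis [-0.0051 -0.0175 -0.9998] 55.77647659748457 [-0.7   0.04 -1.83]
delta tool [ 0.0002 -0.0004  0.0237]
```

View pics/w30.png

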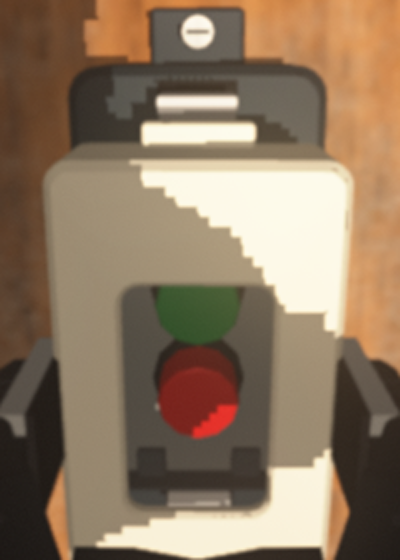

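Run:
```python
from h import *
c=dict(np.load("w30.npz")); s,R=st()
tl=lambda u,v,z:(R.T@(ray(c,u,v,z)-s["tool_pos"])).round(4)
print("red",tl(318.7,279.5,.053)); zt=s["tool_pos"][2]-.0047
print("win far",tl(318.7,80+285/2,zt),"win near",tl(318.7,80+508/2,zt),"cover far edge",tl(319,80+165/2,zt))
th=np.radians(-1.65)
print("red expected",R.T@(np.array([.5007+.0125*np.sin(th),.0552-.0125,.053])-s["tool_pos"]))
```

```text
red [-0.0081  0.0013  0.0278]
win far [0.0288 0.0013 0.0042] win near [-0.0219  0.0013  0.0051] cover far edge [0.0518 0.0014 0.0038]
red expected [-0.01027035 -0.00027872  0.02786032]
```

>>> servo_tool(
  moves=[
    [255,[0.0007,-0.0002,0],0],
    [255,[0,0,0],0],
    [255,[0,0,0.002],0],
    [255,[0,0,0.002],0],
    [255,[0,0,0.002],0],
    [255,[0,0,0.002],0],
    [255,[0,0,0],0],
    [255,[0,0,0],0],
  ],
)

```text
time: 29.08
tool_pos: [0.5008, 0.054, 0.0717]
tcp_rot: [2.253, 2.176, -0.025]
wrist_force: [-0.2, -0.5, -0.8]
width: 0.656
```

```bash
python3 look.py w31 220 420 80 360 2 "[.5007,.0532,.057]"; python3 -c "
from h import *
print(bot.read_state()['torque'])"
```

```text
29.0833 [ 0.069  0.141  2.126 -0.022  0.881  0.118] [0.5008 0.054  0.0717] yangle -2.0 zaxis [-0.0055 -0.0175 -0.9998] 55.728219347587455 [-0.17 -0.51 -0.77]
delta tool [-0.0005  0.      0.0147]
[-0.05194814 -0.0438035   0.01074999]
```

View pics/w31.png

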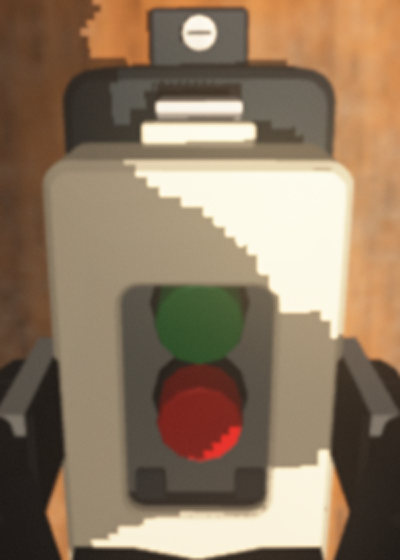

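>>> servo_tool(
  moves=[
    [255,[0,0,0.002],0],
    [255,[0,0,0.002],0],
    [255,[0,0,0.002],0],
    [255,[0,0,0.002],0],
    [255,[0,0,0.002],0],
    [255,[0,0,0.002],0],
    [255,[0,0,0.001],0],
    [255,[0,0,0.001],0],
  ],
)

```text
time: 29.8
tool_pos: [0.5026, 0.0537, 0.0665]
tcp_rot: [2.251, 2.178, -0.026]
wrist_force: [-3.2, 0.2, 5.4]
width: 0.654
```

```bash
python3 look.py w32 220 420 80 360 2 "[.5007,.0532,.057]"; python3 -c "
from h import *
print(bot.read_state()['torque'])"
```

```text
29.8 [ 0.069  0.152  2.125 -0.024  0.871  0.117] [0.5026 0.0537 0.0665] yangle -1.88 zaxis [-0.0056 -0.0184 -0.9998] 55.57930930943289 [-3.23  0.25  5.44]
delta tool [-0.0003 -0.0019  0.0096]
[0.04112506 0.63149781 0.03022314]
```

View pics/w32.png

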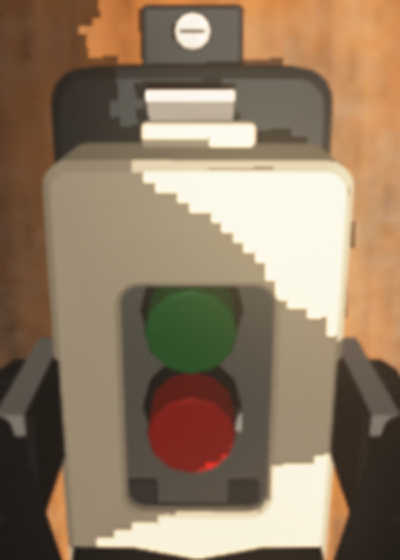

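>>> servo_tool(
  moves=[
    [255,[0,-0.001,-0.001],0],
    [255,[0,-0.001,0],0],
    [255,[0,0,0],0],
    [255,[0,0,0],0],
    [255,[0,0,0],0],
    [255,[0,0,0],0],
    [255,[0,0,0],0],
    [255,[0,0,0],0],
  ],
)

```text
time: 30.52
tool_pos: [0.5018, 0.0536, 0.0685]
tcp_rot: [2.249, 2.177, -0.023]
wrist_force: [-0.4, -0.7, 2.6]
width: 0.653
```

```bash
python3 look.py w33 220 420 80 360 2 "[.5007,.0532,.057]"; python3 -c "
from h import *
print(bot.read_state()['torque'])"
```

```text
30.5167 [ 0.069  0.146  2.128 -0.024  0.872  0.117] [0.5018 0.0536 0.0685] yangle -1.88 zaxis [-0.0027 -0.0186 -0.9998] 55.53337603836825 [-0.36 -0.66  2.63]
delta tool [-0.0002 -0.0011  0.0115]
[-0.11054186  0.0446644   0.05183159]
```

View pics/w33.png

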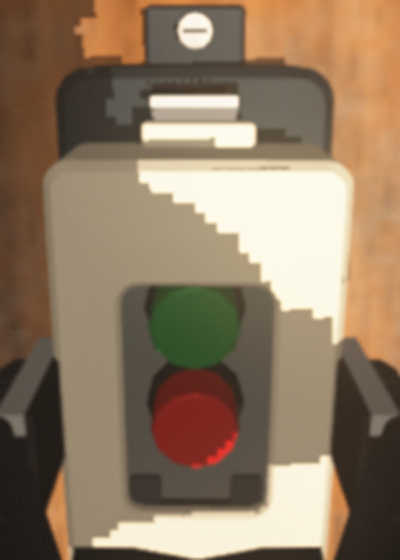

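>>> servo_tool(
  moves=[
    [255,[0,-0.0008,0],0],
    [255,[0,0,0],0],
    [255,[0,0,0.002],0],
    [255,[0,-0.0003,0.003],0],
    [255,[0,-0.0003,0.003],0],
    [255,[0,-0.0003,0.003],0],
    [255,[0,-0.0003,0.003],0],
    [255,[0,-0.0003,0.003],0],
  ],
)

```text
time: 31.23
tool_pos: [0.5025, 0.0537, 0.0602]
tcp_rot: [2.247, 2.177, -0.02]
wrist_force: [-1.0, -0.9, 6.8]
width: 0.653
```

```bash
python3 look.py w34 220 420 80 360 2 "[.5007,.0532,.057]"; python3 -c "
from h import *
print(bot.read_state()['torque'])"
```

```text
31.2333 [ 0.069  0.158  2.133 -0.024  0.852  0.117] [0.5025 0.0537 0.0602] yangle -1.81 zaxis [ 3.000e-04 -1.840e-02 -9.998e-01] 55.5131648874303 [-0.96 -0.93  6.82]
delta tool [-0.0004 -0.0018  0.0032]
[-0.11951395  0.02811153  0.02060858]
```

View pics/w34.png

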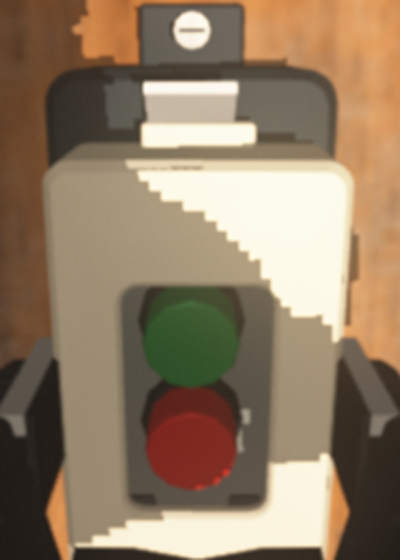

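>>> servo_tool(
  moves=[
    [255,[0,-0.0005,0.003],0],
    [255,[0,-0.0003,0.003],0],
    [255,[0,-0.0003,0.003],0],
    [255,[0,-0.0003,0.003],0],
    [255,[0,0,0.003],0],
    [255,[0,0,0.003],0],
    [255,[0,0,0.003],0],
    [255,[0,0,0.003],0],
  ],
)

```text
time: 31.95
tool_pos: [0.5024, 0.0536, 0.056]
tcp_rot: [2.25, 2.18, -0.03]
wrist_force: [-12.4, 0.2, 29.6]
width: 0.654
```

```bash
python3 look.py w35 220 420 80 360 2 "[.5007,.0532,.057]"; python3 -c "
from h import *
print(bot.read_state()['torque'])"
```

```text
31.95 [ 0.069  0.169  2.13  -0.025  0.852  0.117] [0.5024 0.0536 0.056 ] yangle -1.81 zaxis [-0.008  -0.0195 -0.9998] 55.623383888676926 [-12.4    0.19  29.62]
delta tool [-0.0005 -0.0017 -0.001 ]
[-0.15737295  1.6033251   0.01383266]
```

View pics/w35.png

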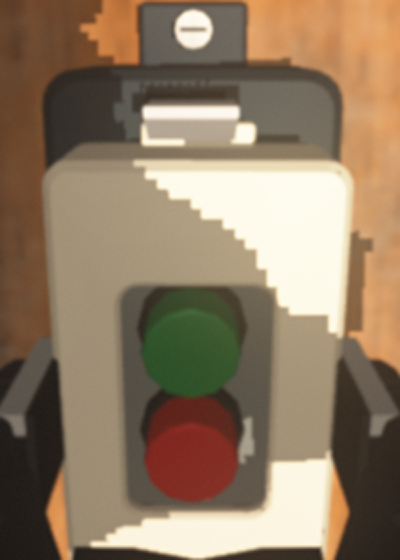

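>>> servo_tool(
  moves=[
    [255,[0,-0.0005,0.0005],0],
    [255,[0,-0.0005,0.001],0],
    [255,[0,0,0.001],0],
    [255,[0,0,0.001],0],
    [255,[0,0,0.001],0],
    [255,[0,0,0.001],0],
    [255,[0,0,0.001],0],
    [255,[0,0,0.001],0],
  ],
)

```text
time: 32.67
tool_pos: [0.5022, 0.0539, 0.0561]
tcp_rot: [2.251, 2.18, -0.031]
wrist_force: [-6.3, -0.8, 15.8]
width: 0.648
```

```bash
python3 look.py w36 220 420 80 360 2 "[.5007,.0532,.057]"
python3 - <<'E'
from h import *
print(bot.read_state()['torque'])
c=bot.read_camera("scene");np.savez("s36.npz",**c);u,v=proj(c,[.5,.055,.05])[0].astype(int);print(u,v);crop(c,u-60,u+60,v-50,v+50,6,"pics/s36.png")
c=bot.read_camera("top");np.savez("t36.npz",**c);crop(c,240,350,200,270,6,"pics/t36.png")
E
```

```text
32.6667 [ 0.07   0.169  2.13  -0.025  0.853  0.118] [0.5022 0.0539 0.0561] yangle -1.83 zaxis [-0.0085 -0.0196 -0.9998] 55.04904903283453 [-6.35 -0.77 15.8 ]
delta tool [-0.0007 -0.0015 -0.0009]
[-0.04738077  0.64717819 -0.04564926]
285 200
```

View pics/s36.png

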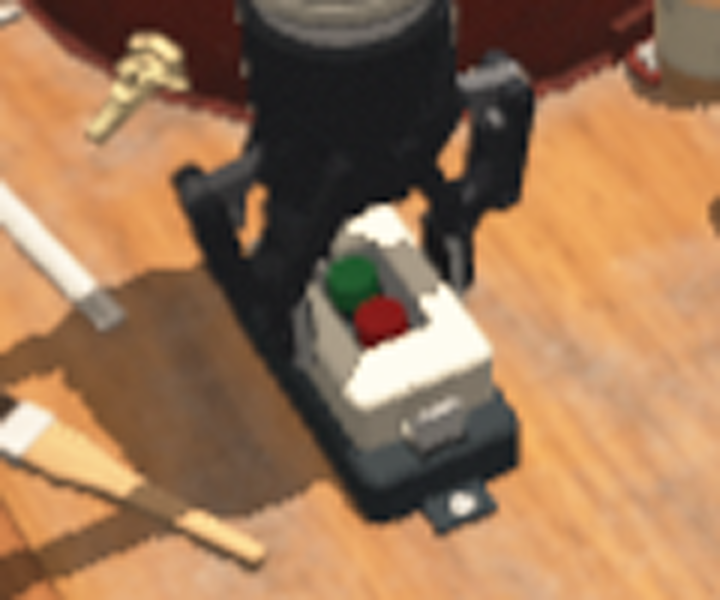

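View pics/w36.png

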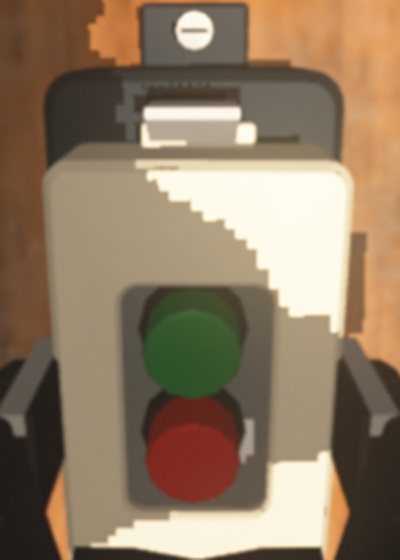

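Run:
```python
from h import *
c=dict(np.load("w36.npz"));W=cloud(c);s,R=st()
vv,uu=np.mgrid[0:400,0:640]
m=(uu>242)&(uu<398)&(vv>150)&(vv<355)&(W[...,2]>.045)&(W[...,2]<.058)
T=(W-s["tool_pos"])@R
m&=~((abs(T[...,1])<.018)&(T[...,0]<.031))
P=W[m];A=np.c_[P[:,0]-.5015,P[:,1]-.055,np.ones(len(P))];k=np.linalg.lstsq(A,P[:,2],rcond=None)[0];print(len(P),k)
for u,v in [(270,170),(370,170),(265,320),(368,320)]: print(W[v,u])
b=(uu>290)&(uu<345)&(vv>215)&(vv<335)&(W[...,2]>.0)&(abs(T[...,1])<.012)&(T[...,0]<.025); print("buttons",np.percentile(W[b][:,2],[10,50,90]))
c=dict(np.load("s36.npz"));W=cloud(c)
for u,v in [(330,215),(300,217),(292,168)]: print("scene",W[v,u])
```

```text
16192 [-0.00302201 -0.00867785  0.05119308]
[0.48715616 0.10327516 0.05102245]
[0.52363116 0.10219935 0.05099023]
[0.48021349 0.03916534 0.05108911]
[0.52396367 0.03719652 0.04985872]
buttons [0.0355887  0.05145266 0.05275051]
scene [ 0.58707547  0.00301263 -0.00198962]
scene [ 0.50462373 -0.00341328  0.04610296]
scene [0.50368997 0.01888229 0.17852437]
```

View pics/t36.png

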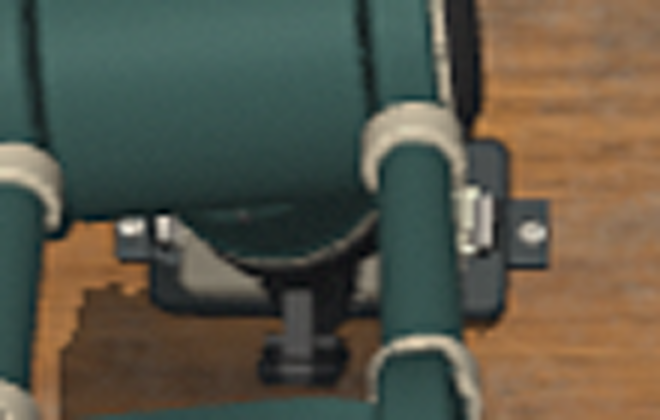

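Run:
```python
from h import *
a=dict(np.load("top0.npz"));b=dict(np.load("t36.npz"))
A=np.hstack([cv2.resize(x["pixels"][222:252,305:337,::-1],None,fx=12,fy=12,interpolation=cv2.INTER_NEAREST) for x in (a,b)]); cv2.imwrite("pics/cmp.png",A)
a=dict(np.load("scene0.npz"));b=dict(np.load("s36.npz"))
A=np.hstack([cv2.resize(x["pixels"][203:243,278:320,::-1],None,fx=9,fy=9,interpolation=cv2.INTER_NEAREST) for x in (a,b)]); cv2.imwrite("pics/cmp2.png",A)
```

```text
(no output)
```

View pics/cmp.png

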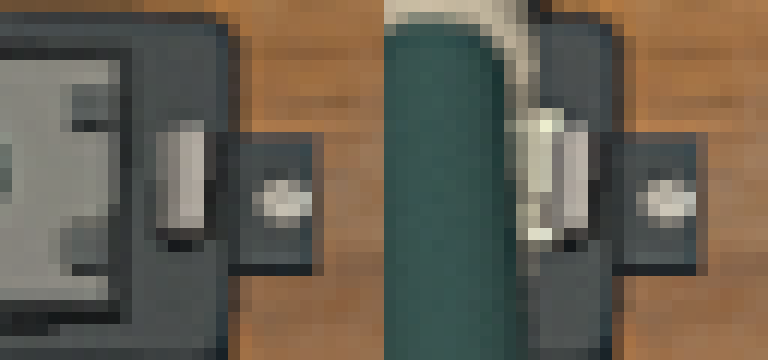

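View pics/cmp2.png

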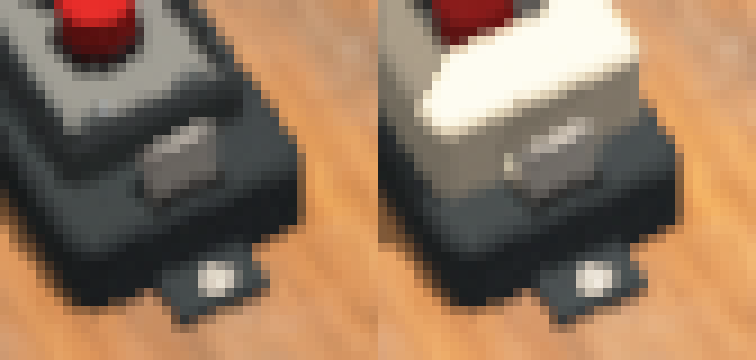

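>>> servo_tool(
  moves=[
    [255,[0,0,0.0007],0],
    [255,[0,0,0.0007],0],
    [255,[0,0,0.0007],0],
    [255,[0,0,0.0007],0],
    [255,[0,0,0.0007],0],
    [255,[0,0,0.0007],0],
    [255,[0,0,0.0007],0],
    [255,[0,0,0.0007],0],
  ],
)

```text
time: 33.48
tool_pos: [0.5023, 0.0539, 0.0562]
tcp_rot: [2.252, 2.181, -0.035]
wrist_force: [-5.3, -0.3, 13.7]
width: 0.653
```

Run:
```python
from h import *
for i in range(4):
    s,R=st(); print(s["time"],s["wrist_force"].round(2),s["tool_pos"].round(4),R[:,2].round(4),s["width"]); c=bot.read_camera("scene")
np.savez("s37.npz",**c);crop(c,250,420,130,270,4,"pics/s37.png")
```

```text
33.4833 [-5.26 -0.32 13.7 ] [0.5023 0.0539 0.0562] [-0.0113 -0.02   -0.9997] 0.6529751942081108
33.5333 [-4.25 -0.23 12.98] [0.5023 0.0539 0.0562] [-0.0114 -0.0201 -0.9997] 0.6558923720425939
33.5833 [-5.13 -1.07 13.4 ] [0.5024 0.0539 0.0562] [-0.0112 -0.02   -0.9997] 0.6467786618544086
33.6333 [-4.45 -0.58 13.71] [0.5023 0.0539 0.0562] [-0.0113 -0.02   -0.9997] 0.649161765951789
```

View pics/s37.png

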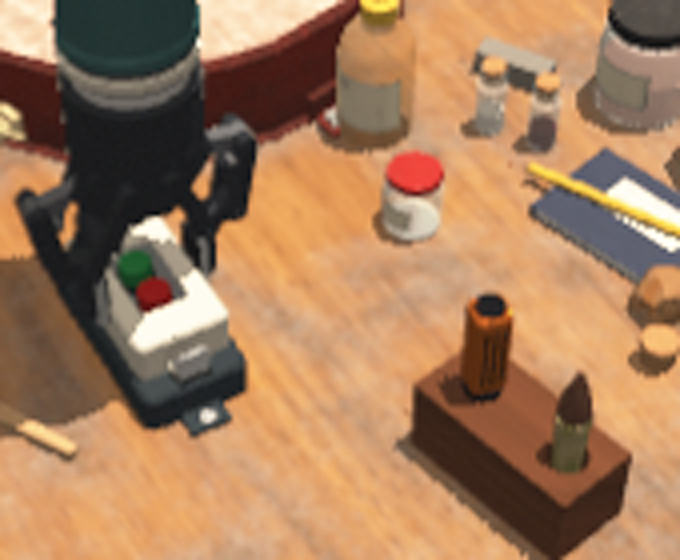

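The driver stands in the block at (487,345), the cover is on the switch with clip_b over its ledge, and the push is steady at about 13.5 N. Handing in.

```bash
python3 -c "
from workcell import bot
print(bot.finish_job()); s=bot.read_state(); print(s['time'],s['wrist_force'])"
```

```text
the job is handed in; nothing more can be done
None
the job is handed in; nothing more can be done
```

I handed the job in at about 33.6 s of the 72 s, with the cover still gripped and pressed home on the switch. No verdict is reported, so what follows is from my own checks.

- **Fastener:** I turned it clockwise with the blade in its slot until the wrist torque rose to about 0.09 N m, which I took as the stop. Afterwards the wrist image showed the slot running along the switch.
- **Driver:** It is back in its hole and let go. Its top measured within 1 mm of where it started, at the same height, and the last picture shows it upright.
- **Cover:** Its top reads 51–52 mm above the bench and level to under 1 mm across, where 52 mm is home. It sits about 1–1.5 mm to one side, within its play.
- **Clips:** Clip_b looks the same as at rest in the scene and top pictures. Clip_a's hook lies over its ledge in the wrist picture. The clip angles themselves could not be read.
- **Push:** The wrist force held steady at about 13.5 N downward, somewhat above the 10 N aimed for but inside 4–40 N. There is also about 5 N sideways against the rim. It peaked near 30 N while snapping on, above the 10–20 N you gave, because the steps went on pressing once the cover was home.
- **Left alone:** The red-capped jar and the oil bottle stand upright in the last picture, and I saw no sign that the brush moved. I did not measure their positions at the end.

Two readings disagreed. The wrist camera read about 1.8 mm off along the jaw direction compared with the top camera, and I corrected for that. The tool also picked up to 0.04 rad of tilt during fast moves; at the last reading it was about 0.023 rad.

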